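Pack up the radio-parts stall: fill, lid and lock-stack the boxes, hang up the meter

TASK

Pack up this corner of the parts stall: put every loose dial into the open parts box and press its loose lid fully home on it, and stack all the parts boxes (that one included, in any order) in a single pile on the steel base plate, each one square and fully seated so that its underside locks over the lugs below. Also hang the test meter by its bail on the fork of the spring arm, between the upturned stops, and let go only once the arm has sunk under the weight and come to rest. Leave everything else where it stands.

Things in the scene. Friction and masses are not known exactly. Their poses are not given: they have to be found in the camera images.
- box1: closed parts box, 140 (own x) x 64 (y) x 60 mm, 0.25-0.5 kg, loose, may be absent. On its lid two round lugs (24 mm diameter tapering to 16, 9 mm high) at x = +-45 mm; in its underside two 28 mm square recesses, 10 mm deep, at x = +-45 mm. Locked on another box it sits 60 mm higher; either way round fits. Grip across the 64 mm. Origin: centre of the underside
- box2: closed parts box, 140 (own x) x 64 (y) x 60 mm, 0.25-0.5 kg, loose, may be absent. On its lid two round lugs (24 mm diameter tapering to 16, 9 mm high) at x = +-45 mm; in its underside two 28 mm square recesses, 10 mm deep, at x = +-45 mm. Locked on another box it sits 60 mm higher; either way round fits. Grip across the 64 mm. Origin: centre of the underside
- open_box: open parts box: footprint and underside recesses as the closed boxes, 54 mm high to the rim, inner floor at z = 14 mm, walls 4 mm (inside 132 x 56 mm); 0.2 kg, loose, always present. With the lid home its top is at 60 mm, as on the closed boxes. Three dials fit in a row along x, 38 mm apart. Origin: centre of the underside
- lid: loose lid of the open box: plate 140 (x) x 64 mm, at z 10 to 16 mm; below it two locating bars 10 mm high (3 mm clearance in the box); on top two lugs like the closed boxes' (z 16 to 25 mm, x = +-45 mm); 70 g. Lies right way up. Grip the plate's edges across the 64 mm. Origin: centre of the underside of the bars; home, it is 44 mm above the box's origin, either way round
- base: steel base plate 170 x 90 x 12 mm, fixed, with two lugs like those of the lids on its top at x = +-45 mm; the lowest box's underside rests at z = 12 mm. Origin: centre of the underside; x along its length
- dial1: radio dial: black disc 34 mm diameter, 6 mm thick, with a knob 14 mm diameter on top of it from 6 to 30 mm height; 40 g; loose, lies disc down. Grip the knob. Origin: centre of the underside. May be absent
- dial2: radio dial: black disc 34 mm diameter, 6 mm thick, with a knob 14 mm diameter on top of it from 6 to 30 mm height; 40 g; loose, lies disc down. Grip the knob. Origin: centre of the underside. May be absent
- dial3: radio dial: black disc 34 mm diameter, 6 mm thick, with a knob 14 mm diameter on top of it from 6 to 30 mm height; 40 g; loose, lies disc down. Grip the knob. Origin: centre of the underside. May be absent
- meter: black test meter, case 60 (x) x 92 (y) x 75 mm high, with a rigid steel bail over it: uprights at y = +-49 mm (6 mm thick), bar along own y, 10 mm thick, centre 135 mm above the underside; loose, stands upright, 0.45 to 0.58 kg. The fork prongs go between bail bar and case. Origin: centre of the underside
- meter_bar (a point): centre of the bail's bar, in a rubber grip 12 x 30 x 12 mm (30 mm along the bar): grip it here from above, closing across the bar
- seat (a point): middle of the fork's seat at prong-top height, 235 mm from the hinge; moves with the arm. Prongs (12 wide, 10 thick) at y = +-34 mm run along x, end 28 mm from here at -x, join a cross bar 80 mm away at +x; stops 13 mm high bound the 30 mm long seat. The bar must lie across both, centre 5 mm above: come over the ends (-x to +x) above the stops, lower. Fingers fit between the prongs
- transformer: bystander, leave alone: black-and-paper transformer block 50 x 60 x 50 mm
- socket1: bystander, leave alone: black valve socket, 40 mm flange, 28 mm high
- socket2: bystander, leave alone: white porcelain valve socket, 40 mm flange, 28 mm high
- coil: bystander, leave alone: copper coil, upright cylinder 44 mm diameter, 60 mm high
- jar: bystander, leave alone: closed jar 48 mm diameter, 70 mm high
- insulator: bystander, leave alone: white waisted porcelain insulator 36 mm diameter, 40 mm high
- spring_arm: the spring arm: reaches from its post towards own -x, where its fork is; sinks about a level hinge. Unloaded it tips up (fork seat about 233 mm high), with the meter's weight on it the seat settles 45 to 60 mm lower (some 95 N/m at the seat, damped). Origin: 4 mm below the seat; axes like the seat's
There are look-alikes about, which are no part of the job. Of the things shaped like the meter, the black one is meant.

How it is judged:
By the outcome, as a careful person would: the job done as asked, in the order asked, and still so for the second after the job is handed in, with the robot touching nothing.
Of box1, box2 only 1 to 2 are there at a start; the rules pass over those that are not, and their reading is None.
Of dial1, dial2, dial3 only 2 to 3 are there at a start; the rules pass over those that are not, and their reading is None.
At some moment in a run one of box1, box2, open_box, dial1, dial2, dial3 may be knocked a few centimetres aside while the robot is not near it.
It also fails if it takes over 210 s, if anything falls off the work surface, if the arm or the gripper's body presses on something with over 40 N, if the wrist force passes 120 N, or if a joint passes its speed limit or range.

ROBOT

A 6-joint arm with a two-finger parallel gripper is mounted at the origin on the work surface. World frame = base frame: x ahead of the robot, y to its left, z up, the work surface at z = 0. Lengths are in mm, angles in rad, forces in N, time in s.
With the tool pointing down it reaches from about 350 to 850 mm from the base axis. Payload 8.1 kg.
Tool frame: the origin (TCP) lies on the centre line of the jaws, within the pads' length; the fingertips stand ahead of it and the grasp point (between the pads) is the TCP (tips_ahead is the z of the fingertips in the tool frame, in mm); z points along the fingers, y is the line along which they close (so a half turn about z gives the same grasp; the last joint's range is limited). The gripper opens to 93 mm and grips with 3 to 60 N. Pads are 15 mm wide; open, the fingers measure 128 mm over their backs; the gripper's body (75 mm by 188 mm) begins 65 mm behind the grasp point.
Start: joints at [1.043, 0.13, 1.488, -0, 1.523, -0.085], TCP at [257.063, 542.148, 237.635] pointing down, gripper open.
Joint ranges: [-2.96, 2.96], [-0.89, 2.26], [0.02, 2.5], [-1.34, 4.48], [0, 2.73], [-2.66, 2.66]. Speed limits (rad/s): [2.39, 2.39, 2.79, 3.14, 3.14, 3.14].

INTERFACE

Orientations are given as a 3x3 rotation matrix whose columns are the frame's x, y, z axes.
In Python, from workcell import read_state, camera, hand_in, boxes_of, mark_of, tips_ahead gives the robot as it stands.
- The arm moves only by the shell command python3 -m crank 'ROWS' [OPENING] [FORCE]. ROWS is JSON, a list of rows, each an object of numbers: "x", "y", "z": the shift along the tool's x, y, z in m; "wx", "wy", "wz": the turn, a rotation vector about the tool's x, y, z in degrees. In form: [{"x": .., "y": .., "z": .., "wx": .., "wy": .., "wz": ..}, ...]. A call has 1 to 5 rows; each row shifts and turns the commanded pose from where the row before left it, along the tool's axes as they then stand; what a row does not reach is not made up. A row lasts 1/10 s, in which the tool goes at most 50 mm and 8.59 degrees, less where a joint would pass 70% of its speed; a pose out of reach is approached as far as the arm can. A call is refused whole if a number of a shift passes 0.05 or a number of a turn 8.59, either way. A call with a gripper value outside its range is refused whole. OPENING is the gripper command: -1 is shut, 1 is fully open, values between are in proportion, set as the call begins (- or left out, the last holds). The fingers move at their own pace and stop on an object; FORCE is the grip in N (left out, the last holds). Time passes only in rows, so rows that do not move let the fingers close. It gives the time, the measured TCP pose, the force, the opening and the grip force at its end, in the units of the state.
- read_state(): the state, without advancing time (a new reading comes with each control period).
- camera(name): name is "side" or "top" or "wrist"; returns a dict with "pixels" (480x640x3 uint8, red, green, blue), "intrinsics" (3x3 intrinsics, pixels), "R" (3x3) and "t" (3): a world point X has camera coordinates R X + t. Camera axes: x right, y down, z forward; pixel columns grow to the right and rows downward; lengths in mm; the calibration is good to about 2 mm. A picture is of the moment at which its call begins. There is no depth.
- hand_in(): hands the job in; it is judged then, once.
Trained networks look in a picture, given as the dict that the camera call returned (one of the last four; its "shot" number tells which), for a name from the list of things; names that differ only in an ending like _2 or _b are one class to them, and where a whole thing is asked for, a point or a joint stands for the part that bears it (a point fixed in the world has none). Each returns a list of dicts, best first, with "score" (0 to 1); they miss things now and then, are a little off and sometimes report something else, mostly with a low value. They report only what shows in the picture. A call takes as long as a camera call. They do not tell look-alikes from the thing itself.
- boxes_of(query, picture): "at" ([x, y, z] in mm, in the coordinates of the camera as it stood for that picture, good to about 4 mm: the middle of the surface that is visible of it).
- mark_of(query, picture): "at" ([x, y, z] in mm, in the coordinates of the camera as it stood for that picture, good to about 4 mm: a listed point, or the origin of a listed thing).
The state is a dict: "clock": time; "joint_pos": joint angles; "qd": joint speeds; "joint_torque": joint torques, N m; "eef_pos": TCP position; "ee_rot": TCP orientation; "force": force on the tool from outside, world axes, zero at the start; "torque": the same for the moment, N m; "gripper_width": finger opening in mm; "grip_force": force on a finger pad.
Only numpy, scipy, OpenCV 4.12 (cv2) and the standard library are available. Lean on these libraries where they do the work, as an engineer would, in place of code of your own. Each camera call takes 0.05 s, during which the arm holds its last target. There are 200 camera calls.

## Working session

There is one attempt and no reset: what is moved stays moved. The work goes in short steps, Python scripts to look and compute and a shell command to move; the robot and the scene stay as the last step left them, time stands still between calls to the robot, and variables do not carry over. Pictures are saved under pics/ and viewed, at most 14 in all, crops included, and the job is handed in when it is done.

```bash
ls; mkdir -p pics; cat > h.py <<'E'
import numpy as np, cv2, json
from workcell import *
def save(p,name,crop=None,s=1):
    im=p["pixels"][:,:,::-1]
    if crop: a,b,c,d=crop; im=im[b:d,a:c]
    if s!=1: im=cv2.resize(im,None,fx=s,fy=s,interpolation=cv2.INTER_CUBIC)
    cv2.imwrite("pics/"+name,im)
def w(p,c): return np.array(p["R"]).T@(np.array(c)-np.array(p["t"]))
def px(p,X):
    c=np.array(p["R"])@np.array(X,float)+np.array(p["t"]); q=np.array(p["intrinsics"])@c; return q[:2]/q[2]
def ray(p,uv,z):
    R=np.array(p["R"]);K=np.array(p["intrinsics"]);C=-R.T@np.array(p["t"])
    d=R.T@np.linalg.inv(K)@np.array([uv[0],uv[1],1.0]); return C+d*(z-C[2])/d[2]
E
python3 - <<'E'
from h import *
s=read_state();print(s["clock"],s["eef_pos"],s["ee_rot"],tips_ahead() if callable(tips_ahead) else tips_ahead)
for n in("top","side"):
    p=camera(n); save(p,n+"0.png"); print(n,-np.array(p["R"]).T@np.array(p["t"]))
    for q in "box1 open_box lid base dial1 meter meter_bar seat spring_arm".split():
        for d in mark_of(q,p):
            if d["score"]>.3: X=w(p,d["at"]);print(q,round(d["score"],2),X.round(),px(p,X).round())
E
```

```text
pics
0.0 [256.79892984 541.67134461 236.59655687] [[-9.03561969e-01  4.28456409e-01 -9.34948282e-04]
 [ 4.28457398e-01  9.03560580e-01 -1.59255031e-03]
 [ 1.62444024e-04 -1.83955340e-03 -9.99998295e-01]] 19.0
top [3.94971076e+02 5.18464404e-01 1.41572207e+03]
box1 0.8 [ 432. -199.   -3.] [405. 266.]
open_box 0.92 [ 536. -323.    2.] [454. 223.]
open_box 0.35 [400. 350.   0.] [182. 283.]
lid 0.6 [440. -58.   0.] [348. 264.]
lid 0.6 [434.  86.   0.] [290. 267.]
base 0.97 [610.  57.   3.] [300. 196.]
dial1 0.61 [483. 125.  -4.] [274. 248.]
dial1 0.53 [448. 213.  -2.] [238. 262.]
meter 0.84 [316. 176.   1.] [253. 316.]
meter 0.77 [406. 349.  -2.] [183. 280.]
meter 0.73 [522. 448.   0.] [142. 234.]
meter 0.69 [273. 311.  -3.] [198. 335.]
meter 0.53 [698. -61.   2.] [348. 160.]
meter_bar 0.83 [400. 351. 137.] [166. 283.]
meter_bar 0.8 [321. 174. 134.] [247. 318.]
meter_bar 0.73 [270. 308. 130.] [186. 341.]
meter_bar 0.65 [525. 450. 134.] [123. 228.]
meter_bar 0.46 [ 655. -440.   -2.] [499. 175.]
seat 0.72 [584. 300. 235.] [178. 193.]
spring_arm 0.87 [587. 298. 228.] [180. 193.]
spring_arm 0.42 [698. -62.   3.] [348. 160.]
side [   98.97100399 -1005.27415804   998.24105207]
box1 0.67 [ 432. -194.   -5.] [326. 331.]
open_box 0.75 [ 544. -320.    2.] [385. 351.]
lid 0.56 [442. -57.   3.] [311. 295.]
base 0.66 [614.  56.   3.] [349. 257.]
dial1 0.66 [484. 131.   1.] [302. 253.]
dial1 0.63 [613.  57.   1.] [348. 257.]
dial1 0.57 [438.  87.   3.] [293. 265.]
dial1 0.49 [451. 216.  -1.] [284. 241.]
meter 0.94 [404. 357.   3.] [258. 220.]
meter 0.94 [277. 310.  -1.] [226. 237.]
meter 0.72 [318. 182.   1.] [248. 257.]
meter_bar 0.86 [321. 176. 133.] [245. 224.]
meter_bar 0.85 [404. 356. 134.] [255. 188.]
meter_bar 0.64 [523. 449. 137.] [280. 168.]
seat 0.89 [585. 304. 235.] [311. 158.]
seat 0.44 [690. 159.   1.] [357. 233.]
spring_arm 0.86 [588. 305. 233.] [311. 158.]
spring_arm 0.45 [485. 132.  -1.] [302. 253.]
```

View pics/top0.png

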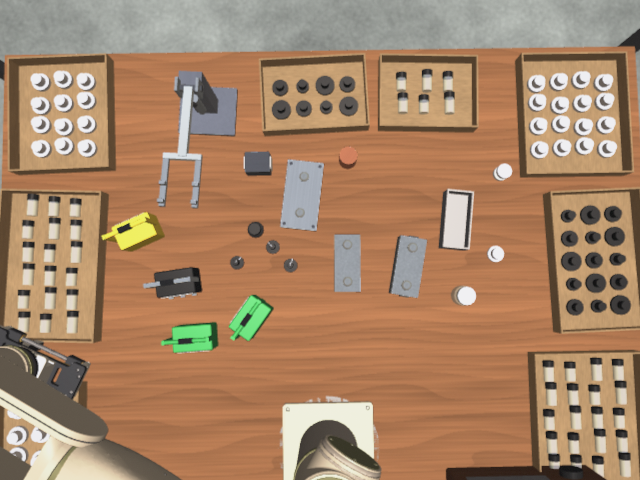

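View pics/side0.png

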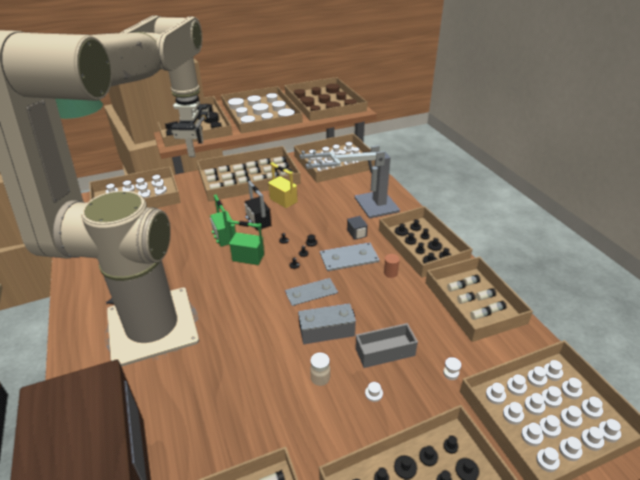

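The black meter is at top (178,283). The look-alikes are green at (193,337) and (250,318), and yellow at (133,231).

Other things in the top picture:
- **Dials:** the knobbed discs at (237,262), (272,246) and (290,264). The wide one at (255,229) is the black socket.
- **Lid or box:** the flat one at (347,263) is the lid. The tall one at (408,266) is the only closed box, as the side view shows.
- **Open box:** (456,220).
- **Base plate:** (302,195).

Next I go above the dials with the tool yawed 45°.

```bash
cat >> h.py <<'E'
def yaw(s=None):
    R=np.array((s or read_state())["ee_rot"]);return np.degrees(np.arctan2(R[1,1],R[0,1]))
def go(x,y,z,a=None,say=""):
    """print tool-frame shift (mm) and wz to go to world x,y,z with tool y at world angle a (turn made first)"""
    s=read_state();P=np.array(s["eef_pos"]);a0=yaw(s);a=a0 if a is None else a
    d=np.array([x,y,z])-P;t=np.radians(a)
    print(say,"t %.1f"%s["clock"],"at",P.round(1),"yaw %.1f"%a0,"| wz %.1f"%(a0-a),"then x %.1f y %.1f z %.1f"%(-np.sin(t)*d[0]+np.cos(t)*d[1],np.cos(t)*d[0]+np.sin(t)*d[1],-d[2]),"w %.1f F %s"%(s["gripper_width"],np.round(s["force"],1)))
def see(p,names,thr=.3):
    for q in names.split():
        for d in mark_of(q,p):
            if d["score"]>thr: X=w(p,d["at"]);print(q,round(d["score"],2),X.round(1),px(p,X).round())
E
python3 -m crank '[{"wz":6.6},{"wz":6.6},{"wz":6.5}]' -0.3 20
python3 -c "from h import *;go(440,145,237)"
```

```text
t 1.0 at [257.1 542.2 237.7] yaw 64.6 | wz 0.0 then x -335.5 y -280.5 z 0.7 w 93.1 F [-0.8  0.5  0. ]$[0]: bad value
```

```bash

python3 -m crank '[{"x":0,"y":0,"z":0,"wx":0,"wy":0,"wz":6.6},{"x":0,"y":0,"z":0,"wx":0,"wy":0,"wz":6.6},{"x":0,"y":0,"z":0,"wx":0,"wy":0,"wz":6.5}]' -0.3 20
python3 -c "from h import *;go(440,145,237)"
```

```text
clock: 1.3
eef_pos: [257.1, 542.2, 237.7]
ee_rot: [[-0.703, 0.711, 0.0], [0.711, 0.703, 0.0], [0.0, 0.0, -1.0]]
force: [-1.4, -0.2, 0.2]
gripper_width: 73.7
grip_force: 0.0
 t 1.3 at [257.1 542.2 237.7] yaw 44.7 | wz 0.0 then x -411.1 y -149.0 z 0.7 w 73.7 F [-1.4 -0.2  0.2]
```

```bash

python3 -m crank '[{"x":-0.041,"y":-0.015,"z":0,"wx":0,"wy":0,"wz":0},{"x":-0.041,"y":-0.015,"z":0,"wx":0,"wy":0,"wz":0},{"x":-0.041,"y":-0.015,"z":0,"wx":0,"wy":0,"wz":0},{"x":-0.041,"y":-0.015,"z":0,"wx":0,"wy":0,"wz":0},{"x":-0.041,"y":-0.015,"z":0,"wx":0,"wy":0,"wz":0}]' >/dev/null
python3 -m crank '[{"x":-0.041,"y":-0.015,"z":0,"wx":0,"wy":0,"wz":0},{"x":-0.041,"y":-0.015,"z":0,"wx":0,"wy":0,"wz":0},{"x":-0.041,"y":-0.015,"z":0,"wx":0,"wy":0,"wz":0},{"x":-0.041,"y":-0.015,"z":0,"wx":0,"wy":0,"wz":0},{"x":-0.041,"y":-0.015,"z":0,"wx":0,"wy":0,"wz":0}]'
python3 -c "
from h import *;go(440,145,237)
p=camera('wrist');save(p,'w1.png');print(-np.array(p['R']).T@np.array(p['t']));see(p,'dial1 lid base');go(483,128,100)"
```

```text
clock: 2.3
eef_pos: [440.9, 144.3, 238.0]
ee_rot: [[-0.706, 0.708, 0.001], [0.708, 0.706, 0.0], [-0.0, 0.001, -1.0]]
force: [1.2, 0.6, 0.0]
gripper_width: 32.6
grip_force: 0.0
 t 2.3 at [440.9 144.3 238. ] yaw 44.9 | wz 0.0 then x 1.2 y -0.1 z 1.0 w 32.6 F [1.2 0.6 0. ]
[390.74008861 194.13613161 384.72949392]
dial1 0.94 [441.3  85.4   0.6] [278. 246.]
dial1 0.84 [491.4 130.1   2.4] [347. 250.]
dial1 0.79 [445.8 213.7  -0.7] [377. 155.]
 t 2.5 at [440.7 145.2 237.7] yaw 44.8 | wz 0.0 then x -42.0 y 17.9 z 137.7 w 32.6 F [-1.1 -0.4  0.3]
```

View pics/w1.png

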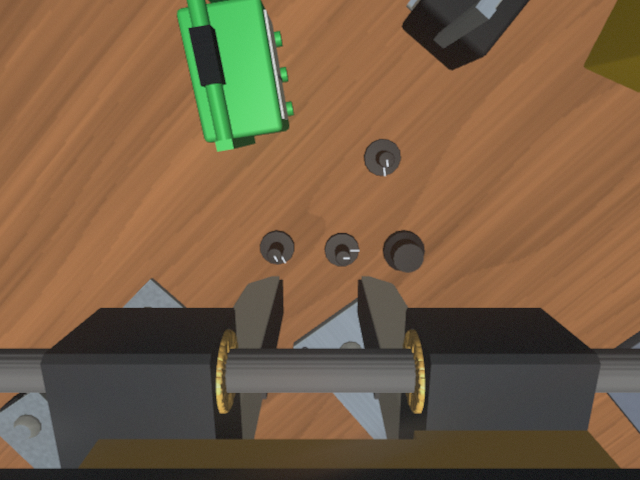

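```bash
python3 -c "
from h import *
p=camera('wrist')
for uv in ((278,246),(342,250),(382,157)):
    X=ray(p,uv,5);print(X.round(1));go(X[0],X[1],60)
p=camera('top');see(p,'dial1')"
```

```text
[439.8  87.5   5. ]
 t 2.5 at [440.3 146.1 237.7] yaw 44.9 | wz 0.0 then x -41.2 y -41.7 z 177.7 w 32.9 F [ 0.1 -0.1 -0.2]
[486.7 128.4   5. ]
 t 2.5 at [440.3 146.1 237.7] yaw 44.9 | wz 0.0 then x -45.3 y 20.4 z 177.7 w 32.9 F [ 0.1 -0.1 -0.2]
[449.2 216.4   5. ]
 t 2.5 at [440.3 146.1 237.7] yaw 44.9 | wz 0.0 then x 43.6 y 55.9 z 177.7 w 32.9 F [ 0.1 -0.1 -0.2]
dial1 0.65 [434.6  83.3   0.8] [291. 267.]
dial1 0.62 [482.1 128.2  -1.6] [272. 248.]
```

```bash

python3 -m crank '[{"x":-0.041,"y":-0.042,"z":0.03,"wx":0,"wy":0,"wz":0},{"x":0,"y":0,"z":0.045,"wx":0,"wy":0,"wz":0},{"x":0,"y":0,"z":0.045,"wx":0,"wy":0,"wz":0},{"x":0,"y":0,"z":0.045,"wx":0,"wy":0,"wz":0},{"x":0,"y":0,"z":0.043,"wx":0,"wy":0,"wz":0}]' >/dev/null
python3 -m crank '[{"x":0,"y":0,"z":0,"wx":0,"wy":0,"wz":0},{"x":0,"y":0,"z":0,"wx":0,"wy":0,"wz":0}]' | grep eef
python3 -m crank '[{"x":0,"y":0,"z":0,"wx":0,"wy":0,"wz":0},{"x":0,"y":0,"z":0,"wx":0,"wy":0,"wz":0},{"x":0,"y":0,"z":0,"wx":0,"wy":0,"wz":0},{"x":0,"y":0,"z":0,"wx":0,"wy":0,"wz":0}]' -1 20
python3 -m crank '[{"x":0,"y":0,"z":-0.045,"wx":0,"wy":0,"wz":0},{"x":0,"y":0,"z":-0.045,"wx":0,"wy":0,"wz":0},{"x":0,"y":0,"z":-0.045,"wx":0,"wy":0,"wz":0},{"x":0,"y":0,"z":-0.04,"wx":0,"wy":0,"wz":0}]'
python3 -c "
from h import *
p=camera('top');see(p,'open_box')
go(540,-322,200)"
```

```text
eef_pos: [439.1, 102.4, 37.0]
clock: 3.75
eef_pos: [440.8, 101.5, 38.2]
ee_rot: [[-0.706, 0.708, 0.002], [0.708, 0.706, 0.0], [-0.001, 0.002, -1.0]]
force: [-0.7, -0.7, 0.5]
gripper_width: 5.1
grip_force: 0.1
clock: 4.15
eef_pos: [440.1, 101.4, 214.8]
ee_rot: [[-0.706, 0.708, 0.002], [0.708, 0.706, 0.0], [-0.001, 0.002, -1.0]]
force: [1.1, 1.2, -0.0]
gripper_width: 0.3
grip_force: 0.0
open_box 0.65 [ 543.  -324.    -1.4] [454. 221.]
open_box 0.64 [608.9  58.3   1.3] [300. 196.]
 t 4.2 at [443.5 101.8 219.4] yaw 44.9 | wz 0.0 then x -368.2 y -230.9 z 19.4 w 0.4 F [ 1. -0.  1.]
```

```bash

python3 -m crank '[{"x":-0.010,"y":-0.011,"z":0.03,"wx":0,"wy":0,"wz":0},{"x":0,"y":0,"z":0.04,"wx":0,"wy":0,"wz":0},{"x":0,"y":0,"z":0.04,"wx":0,"wy":0,"wz":0},{"x":0,"y":0,"z":0.03,"wx":0,"wy":0,"wz":0},{"x":0,"y":0,"z":0,"wx":0,"wy":0,"wz":0}]' -0.3
python3 -c "
from h import *
p=camera('wrist');save(p,'w2.png')
see(p,'dial1')
go(439.5,87,28)"
```

```text
clock: 4.75
eef_pos: [434.9, 86.1, 67.1]
ee_rot: [[-0.706, 0.708, -0.009], [0.708, 0.706, -0.001], [0.006, -0.007, -1.0]]
force: [-0.4, 0.1, -1.5]
gripper_width: 31.8
grip_force: 0.0
dial1 0.91 [488.7 129.9  -1.9] [445. 272.]
dial1 0.83 [ 4.476e+02  2.145e+02 -1.000e-01] [521. 105.]
 t 4.8 at [438.8  86.5  72.1] yaw 44.9 | wz 0.0 then x -0.2 y 0.8 z 44.1 w 32.6 F [0.  0.4 0.7]
```

View pics/w2.png

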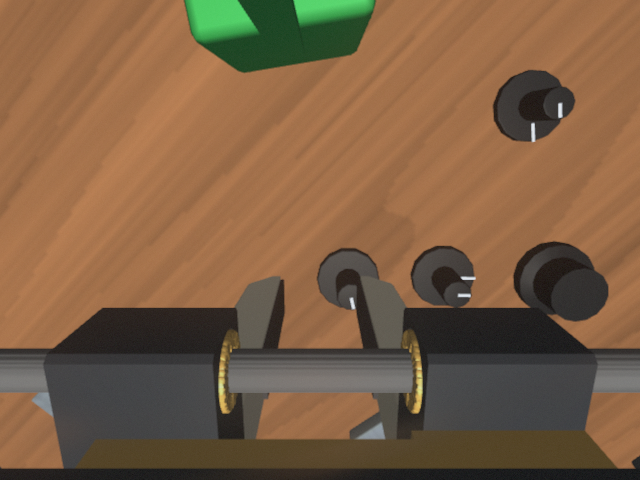

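The first dial now shows at (347,278), between the fingers but towards the right one. It may have been nudged, so I re-measure it.

```bash
python3 -c "
from h import *
p=camera('wrist')
for uv in ((347,278),(442,276),(530,105)):
    X=ray(p,uv,5);print(X.round(1));go(X[0],X[1],28)
"
```

```text
[456.4  89.5   5. ]
 t 4.9 at [440.   86.6  73.3] yaw 44.9 | wz 0.0 then x -9.6 y 13.6 z 45.3 w 32.2 F [-0.2  0.4  0.5]
[493.  127.7   5. ]
 t 4.9 at [440.   86.6  73.3] yaw 44.9 | wz 0.0 then x -8.4 y 66.5 z 45.3 w 32.2 F [-0.2  0.4  0.5]
[455. 218.   5.]
 t 4.9 at [440.   86.6  73.3] yaw 44.9 | wz 0.0 then x 82.4 y 103.4 z 45.3 w 32.2 F [-0.2  0.4  0.5]
```

```bash
python3 -c "
from h import *
p=camera('wrist');s=read_state();P=np.array(s['eef_pos']);print(P,px(p,[P[0],P[1],30]),px(p,[P[0],P[1],P[2]-19]))
print(ray(p,(345,301),30));see(p,'dial1',.1);save(p,'w3.png',(240,200,480,340),3)
"
```

```text
[440.65282111  86.70018369  73.99589324] [321.6990716  275.91386448] [321.92891188 296.12772245]
[458.4614208   85.49886766  30.        ]
dial1 0.91 [450.7  89.5  -1.2] [337. 265.]
dial1 0.82 [488.4 128.3  -3.6] [431. 262.]
dial1 0.56 [4.479e+02 2.133e+02 1.000e-01] [506. 100.]
```

View pics/w3.png

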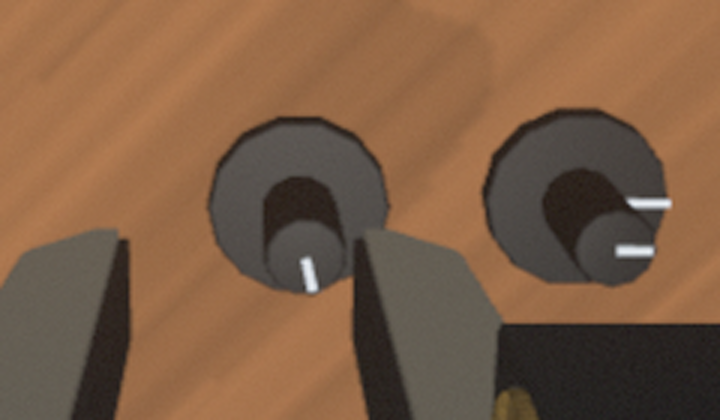

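```bash
python3 -c "
from h import *
p=camera('wrist')
for uv,z in (((339.3,267.7),5),((341.7,286),30),((433,266),5),((444.7,283),30)):
    X=ray(p,uv,z);print(X.round(1));go(X[0],X[1],28)
"
```

```text
[452.2  90.4   5. ]
 t 5.0 at [440.9  86.7  74.1] yaw 44.9 | wz 0.0 then x -5.3 y 10.6 z 46.1 w 32.6 F [0.3 0.6 0.2]
[452.8  89.9  30. ]
 t 5.0 at [440.9  86.7  74.1] yaw 44.9 | wz 0.0 then x -6.2 y 10.7 z 46.1 w 32.6 F [0.3 0.6 0.2]
[488.5 128.2   5. ]
 t 5.0 at [440.9  86.7  74.1] yaw 44.9 | wz 0.0 then x -4.3 y 63.0 z 46.1 w 32.6 F [0.3 0.6 0.2]
[488.1 127.4  30. ]
 t 5.0 at [440.9  86.7  74.1] yaw 44.9 | wz 0.0 then x -4.6 y 62.2 z 46.1 w 32.6 F [0.3 0.6 0.2]
```

```bash

python3 -m crank '[{"x":-0.006,"y":0.0105,"z":0,"wx":0,"wy":0,"wz":0},{"x":0,"y":0,"z":0.025,"wx":0,"wy":0,"wz":0},{"x":0,"y":0,"z":0.02,"wx":0,"wy":0,"wz":0},{"x":0,"y":0,"z":0,"wx":0,"wy":0,"wz":0},{"x":0,"y":0,"z":0,"wx":0,"wy":0,"wz":0}]' -0.42 |grep eef
python3 -m crank '[{"x":0,"y":0,"z":0,"wx":0,"wy":0,"wz":0},{"x":0,"y":0,"z":0,"wx":0,"wy":0,"wz":0},{"x":0,"y":0,"z":0,"wx":0,"wy":0,"wz":0},{"x":0,"y":0,"z":0,"wx":0,"wy":0,"wz":0}]' -1 20
python3 -m crank '[{"x":0,"y":0,"z":-0.035,"wx":0,"wy":0,"wz":0},{"x":0,"y":0,"z":-0.045,"wx":0,"wy":0,"wz":0},{"x":0,"y":0,"z":-0.045,"wx":0,"wy":0,"wz":0},{"x":0,"y":0,"z":-0.0,"wx":0,"wy":0,"wz":0}]'
python3 -c "
from h import *
go(540,-322,150)"
```

```text
eef_pos: [451.3, 89.8, 28.0]
clock: 5.95
eef_pos: [451.6, 89.8, 28.0]
ee_rot: [[-0.706, 0.708, 0.002], [0.708, 0.706, 0.0], [-0.001, 0.001, -1.0]]
force: [-1.9, -0.2, 6.7]
gripper_width: 13.4
grip_force: 20.0
clock: 6.35
eef_pos: [455.0, 90.1, 159.3]
ee_rot: [[-0.706, 0.708, 0.012], [0.708, 0.706, 0.001], [-0.008, 0.009, -1.0]]
force: [1.1, -0.6, 0.5]
gripper_width: 13.5
grip_force: 20.0
 t 6.3 at [455.   90.1 159.3] yaw 44.9 | wz 0.0 then x -351.8 y -230.9 z 9.3 w 13.5 F [ 1.1 -0.6  0.5]
```

```bash

python3 -m crank '[{"x":-0.037,"y":-0.025,"z":-0.005,"wx":0,"wy":0,"wz":0},{"x":-0.037,"y":-0.025,"z":-0.005,"wx":0,"wy":0,"wz":0},{"x":-0.037,"y":-0.025,"z":-0.005,"wx":0,"wy":0,"wz":0},{"x":-0.037,"y":-0.025,"z":-0.005,"wx":0,"wy":0,"wz":0},{"x":-0.037,"y":-0.025,"z":0,"wx":0,"wy":0,"wz":0}]' >/dev/null
python3 -m crank '[{"x":-0.037,"y":-0.025,"z":0,"wx":0,"wy":0,"wz":0},{"x":-0.037,"y":-0.025,"z":0,"wx":0,"wy":0,"wz":0},{"x":-0.037,"y":-0.025,"z":0,"wx":0,"wy":0,"wz":0},{"x":-0.035,"y":-0.025,"z":0,"wx":0,"wy":0,"wz":0}]' >/dev/null
python3 -m crank '[{"x":0,"y":0,"z":0,"wx":0,"wy":0,"wz":0},{"x":0,"y":0,"z":0,"wx":0,"wy":0,"wz":0},{"x":0,"y":0,"z":0,"wx":0,"wy":0,"wz":0}]' | grep -E "eef|width"
python3 -c "
from h import *
p=camera('wrist');see(p,'open_box');save(p,'w4.png')
p=camera('top');see(p,'open_box');save(p,'t4.png',(400,150,520,320),3);"
```

```text
eef_pos: [525.0, -302.5, 171.3]
gripper_width: 13.4
open_box 0.71 [ 5.451e+02 -3.217e+02  3.000e-01] [321. 253.]
open_box 0.71 [ 5.373e+02 -3.230e+02 -3.000e-01] [454. 223.]
```

View pics/w4.png

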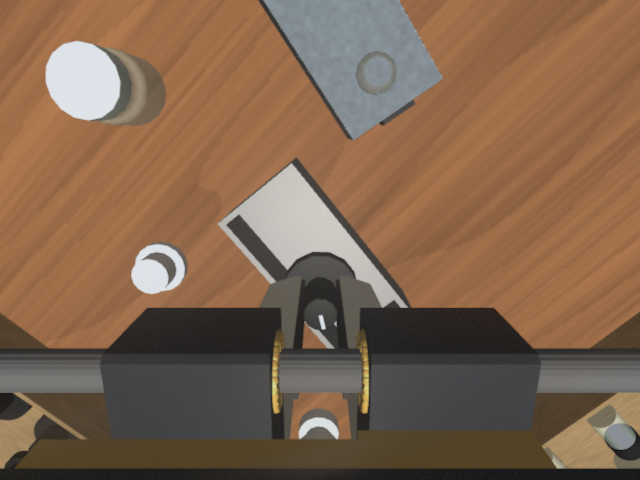

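The wrist picture shows the open box's near end, with rim corners at (219,222) and (295,159) and the right edge running to (405,303).

```bash
python3 -c "
from h import *
p=camera('wrist')
A,B,C=[ray(p,uv,54) for uv in ((219,222),(295,159),(405,303))];print(A,B,C)
print(np.linalg.norm(A-B)); d=(C-B)[:2];d/=np.linalg.norm(d);print('ax',np.degrees(np.arctan2(d[1],d[0])), 'from short',np.degrees(np.arctan2(*(B-A)[:2]))) 
M=((A+B)/2)[:2]+70*d;print('centre',M)
for k in(-38,0,38):
  q=M+k*d;go(q[0],q[1],60)
"
```

```text
[ 470.65668883 -343.39014824   54.        ] [ 477.62899612 -277.88403349   54.        ] [ 601.67932128 -294.7345575    54.        ]
65.87612722920353
ax -7.735495383139084 from short 6.075545441276933
centre [ 543.50584273 -320.05909681]
 t 7.8 at [ 525.5 -302.5  172.2] yaw 45.0 | wz 0.0 then x 5.1 y -22.7 z 112.2 w 13.5 F [-0.1 -0.1 -0.4]
 t 7.8 at [ 525.5 -302.5  172.2] yaw 45.0 | wz 0.0 then x -25.2 y 0.4 z 112.2 w 13.5 F [-0.1 -0.1 -0.4]
 t 7.8 at [ 525.5 -302.5  172.2] yaw 45.0 | wz 0.0 then x -55.4 y 23.4 z 112.2 w 13.5 F [-0.1 -0.1 -0.4]
```

View pics/t4.png

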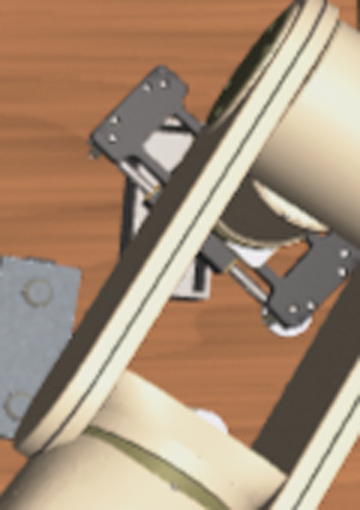

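```bash

python3 -m crank '[{"x":-0.028,"y":0.012,"z":0,"wx":0,"wy":0,"wz":0},{"x":-0.027,"y":0.012,"z":0.02,"wx":0,"wy":0,"wz":0},{"x":0,"y":0,"z":0.035,"wx":0,"wy":0,"wz":0},{"x":0,"y":0,"z":0.03,"wx":0,"wy":0,"wz":0},{"x":0,"y":0,"z":0,"wx":0,"wy":0,"wz":0}]' >/dev/null
python3 -m crank '[{"x":0,"y":0,"z":0.02,"wx":0,"wy":0,"wz":0},{"x":0,"y":0,"z":0.015,"wx":0,"wy":0,"wz":0},{"x":0,"y":0,"z":0.008,"wx":0,"wy":0,"wz":0},{"x":0,"y":0,"z":0,"wx":0,"wy":0,"wz":0}]'
python3 -m crank '[{"x":0,"y":0,"z":0,"wx":0,"wy":0,"wz":0},{"x":0,"y":0,"z":0,"wx":0,"wy":0,"wz":0},{"x":0,"y":0,"z":0,"wx":0,"wy":0,"wz":0}]' -0.48
python3 -m crank '[{"x":0,"y":0,"z":-0.03,"wx":0,"wy":0,"wz":0},{"x":0,"y":0,"z":-0.045,"wx":0,"wy":0,"wz":0},{"x":0,"y":0,"z":-0.045,"wx":0,"wy":0,"wz":0},{"x":0,"y":0,"z":-0.0,"wx":0,"wy":0,"wz":0}]'
python3 -c "
from h import *
go(470,128,160)"
```

```text
clock: 8.7
eef_pos: [580.4, -325.0, 43.1]
ee_rot: [[-0.706, 0.708, -0.001], [0.708, 0.706, 0.001], [0.002, -0.0, -1.0]]
force: [0.7, 0.4, -1.1]
gripper_width: 13.2
grip_force: 20.0
clock: 9.0
eef_pos: [581.8, -325.8, 45.1]
ee_rot: [[-0.706, 0.708, 0.002], [0.708, 0.706, -0.001], [-0.002, 0.001, -1.0]]
force: [0.4, 0.8, 0.9]
gripper_width: 24.0
grip_force: 0.5
clock: 9.4
eef_pos: [585.1, -328.1, 174.0]
ee_rot: [[-0.706, 0.708, 0.012], [0.708, 0.706, -0.008], [-0.014, 0.003, -1.0]]
force: [0.9, -0.6, 0.8]
gripper_width: 24.1
grip_force: 0.0
 t 9.4 at [ 585.1 -328.1  174. ] yaw 44.9 | wz 0.0 then x 404.2 y 240.7 z 14.0 w 24.1 F [ 0.9 -0.6  0.8]
```

```bash

python3 -m crank '[{"x":0.0386,"y":0.0254,"z":0,"wx":0,"wy":0,"wz":0},{"x":0.0386,"y":0.0254,"z":0,"wx":0,"wy":0,"wz":0},{"x":0.0386,"y":0.0254,"z":0,"wx":0,"wy":0,"wz":0},{"x":0.0386,"y":0.0254,"z":0,"wx":0,"wy":0,"wz":0},{"x":0.0386,"y":0.0254,"z":0,"wx":0,"wy":0,"wz":0}]' -0.3 >/dev/null
python3 -m crank '[{"x":0.0386,"y":0.0254,"z":0,"wx":0,"wy":0,"wz":0},{"x":0.0386,"y":0.0254,"z":0,"wx":0,"wy":0,"wz":0},{"x":0.0386,"y":0.0254,"z":0,"wx":0,"wy":0,"wz":0},{"x":0.0386,"y":0.0254,"z":0,"wx":0,"wy":0,"wz":0},{"x":0.0386,"y":0.0254,"z":0,"wx":0,"wy":0,"wz":0}]' >/dev/null
python3 -m crank '[{"x":0,"y":0,"z":0.04,"wx":0,"wy":0,"wz":0},{"x":0,"y":0,"z":0.04,"wx":0,"wy":0,"wz":0},{"x":0,"y":0,"z":0.02,"wx":0,"wy":0,"wz":0},{"x":0,"y":0,"z":0,"wx":0,"wy":0,"wz":0},{"x":0,"y":0,"z":0,"wx":0,"wy":0,"wz":0}]' >/dev/null
python3 -m crank '[{"x":0,"y":0,"z":0,"wx":0,"wy":0,"wz":0},{"x":0,"y":0,"z":0,"wx":0,"wy":0,"wz":0}]' | grep eef
cat >> h.py <<'E'
def dials(p,show=True):
    """dark-disc centres in a wrist picture, refined from the net's marks; prints world and go"""
    for d in mark_of("dial1",p):
        if d["score"]>.3:
            X=w(p,d["at"]);
            if show: print(round(d["score"],2),X.round(1),px(p,X).round());go(X[0],X[1],28)
E
python3 -c "
from h import *
p=camera('wrist');dials(p);save(p,'w5.png',(220,60,620,360),2)"
```

```text
eef_pos: [489.9, 127.3, 65.9]
0.92 [448.4 213.8  -1.4] [385.  85.]
 t 11.2 at [489.4 127.2  65.3] yaw 44.9 | wz 0.0 then x 90.3 y 32.1 z 37.3 w 32.3 F [ 0.1 -0.7  0.2]
```

View pics/w5.png

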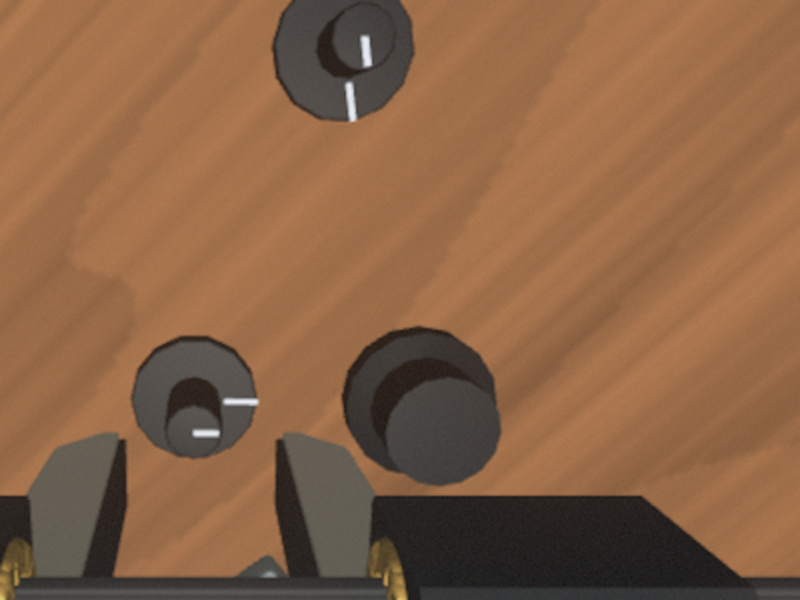

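Dial B's disc centre is at (317,258) and its knob top at (316,276), nearly on the finger line.

```bash
python3 -c "
from h import *
p=camera('wrist')
for uv,z in (((317,258.5),5),((316.5,276),30),((391.5,84),5),((402,77),30)):
    X=ray(p,uv,z);print(X.round(1));go(X[0],X[1],28)
"
```

```text
[485.9 128.1   5. ]
 t 11.2 at [489.1 127.2  65. ] yaw 44.9 | wz 0.0 then x 2.9 y -1.7 z 37.0 w 32.8 F [0.5 0.8 0.1]
[486.2 127.6  30. ]
 t 11.2 at [489.1 127.2  65. ] yaw 44.9 | wz 0.0 then x 2.4 y -1.8 z 37.0 w 32.8 F [0.5 0.8 0.1]
[449.3 215.3   5. ]
 t 11.2 at [489.1 127.2  65. ] yaw 44.9 | wz 0.0 then x 90.5 y 34.0 z 37.0 w 32.8 F [0.5 0.8 0.1]
[449.2 215.6  30. ]
 t 11.2 at [489.1 127.2  65. ] yaw 44.9 | wz 0.0 then x 90.9 y 34.2 z 37.0 w 32.8 F [0.5 0.8 0.1]
```

```bash

python3 -m crank '[{"x":0.0027,"y":-0.0018,"z":0,"wx":0,"wy":0,"wz":0},{"x":0,"y":0,"z":0.02,"wx":0,"wy":0,"wz":0},{"x":0,"y":0,"z":0.017,"wx":0,"wy":0,"wz":0},{"x":0,"y":0,"z":0,"wx":0,"wy":0,"wz":0},{"x":0,"y":0,"z":0,"wx":0,"wy":0,"wz":0}]' -0.42 |grep eef
python3 -m crank '[{"x":0,"y":0,"z":0,"wx":0,"wy":0,"wz":0},{"x":0,"y":0,"z":0,"wx":0,"wy":0,"wz":0},{"x":0,"y":0,"z":0,"wx":0,"wy":0,"wz":0}]' -1 20 | grep -E "wid|grip_f"
python3 -m crank '[{"x":0,"y":0,"z":-0.035,"wx":0,"wy":0,"wz":0},{"x":0,"y":0,"z":-0.045,"wx":0,"wy":0,"wz":0},{"x":0,"y":0,"z":-0.045,"wx":0,"wy":0,"wz":0},{"x":0,"y":0,"z":-0.015,"wx":0,"wy":0,"wz":0}]' >/dev/null
python3 -m crank '[{"x":-0.036,"y":-0.028,"z":0,"wx":0,"wy":0,"wz":0},{"x":-0.036,"y":-0.028,"z":0,"wx":0,"wy":0,"wz":0},{"x":-0.036,"y":-0.028,"z":0,"wx":0,"wy":0,"wz":0},{"x":-0.036,"y":-0.028,"z":0,"wx":0,"wy":0,"wz":0},{"x":-0.036,"y":-0.028,"z":0,"wx":0,"wy":0,"wz":0}]' >/dev/null
python3 -m crank '[{"x":-0.036,"y":-0.028,"z":0,"wx":0,"wy":0,"wz":0},{"x":-0.036,"y":-0.028,"z":0,"wx":0,"wy":0,"wz":0},{"x":-0.036,"y":-0.028,"z":0,"wx":0,"wy":0,"wz":0},{"x":-0.036,"y":-0.028,"z":0,"wx":0,"wy":0,"wz":0},{"x":-0.034,"y":-0.0245,"z":0,"wx":0,"wy":0,"wz":0}]' >/dev/null
python3 -m crank '[{"x":0,"y":0,"z":0,"wx":0,"wy":0,"wz":0},{"x":0,"y":0,"z":0,"wx":0,"wy":0,"wz":0},{"x":0,"y":0,"z":0,"wx":0,"wy":0,"wz":0}]' | grep -E "eef|width"
python3 -c "
from h import *
p=camera('wrist');see(p,'open_box',.2);print(px(p,[471,-343,54]),px(p,[477.6,-277.9,54]))
im=p['pixels'];save(p,'w6.png')
p=camera('top');see(p,'dial1 open_box');go(543.5,-320.5,43)"
```

```text
eef_pos: [484.8, 127.8, 26.8]
gripper_width: 13.3
grip_force: 20.0
eef_pos: [541.9, -319.9, 166.2]
gripper_width: 13.1
open_box 0.95 [ 545.7 -320.1   -2.1] [324. 224.]
[216.30210872 187.64506105] [294.82457374 120.1313364 ]
dial1 0.52 [451.3 212.4  -0.9] [238. 261.]
dial1 0.5 [ 574.5 -324.7   14.3] [456. 207.]
open_box 0.58 [ 5.389e+02 -3.236e+02 -3.000e-01] [454. 222.]
 t 14.0 at [ 542.4 -319.9  167.2] yaw 45.0 | wz 0.0 then x -1.1 y 0.4 z 124.2 w 13.5 F [-0.1  0.4 -0.8]
```

View pics/w6.png

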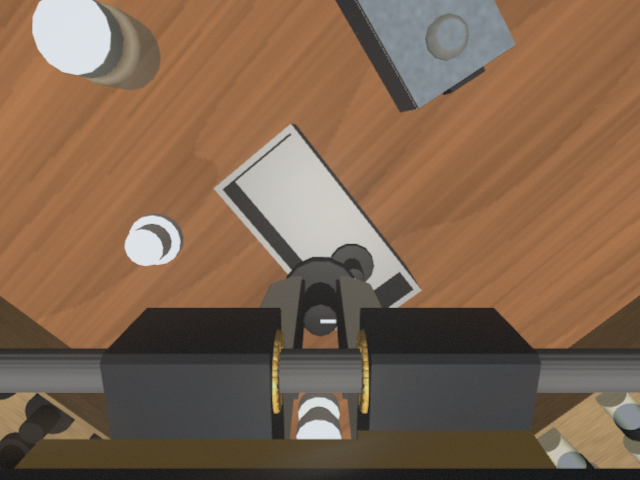

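The box hasn't moved. Its corners are at (216,188), (292,125) and (421,290), and the first dial sits inside at (352,262). I lower this one into the middle.

```bash

python3 -m crank '[{"x":-0.001,"y":0,"z":0.04,"wx":0,"wy":0,"wz":0},{"x":0,"y":0,"z":0.035,"wx":0,"wy":0,"wz":0},{"x":0,"y":0,"z":0.025,"wx":0,"wy":0,"wz":0},{"x":0,"y":0,"z":0.015,"wx":0,"wy":0,"wz":0},{"x":0,"y":0,"z":0.009,"wx":0,"wy":0,"wz":0}]' >/dev/null
python3 -m crank '[{"x":0,"y":0,"z":0,"wx":0,"wy":0,"wz":0},{"x":0,"y":0,"z":0,"wx":0,"wy":0,"wz":0}]' | grep -E "eef|force"
python3 -m crank '[{"x":0,"y":0,"z":0,"wx":0,"wy":0,"wz":0},{"x":0,"y":0,"z":0,"wx":0,"wy":0,"wz":0},{"x":0,"y":0,"z":0,"wx":0,"wy":0,"wz":0}]' -0.48 | grep -E "width"
python3 -m crank '[{"x":0,"y":0,"z":-0.03,"wx":0,"wy":0,"wz":0},{"x":0,"y":0,"z":-0.045,"wx":0,"wy":0,"wz":0},{"x":0,"y":0,"z":-0.045,"wx":0,"wy":0,"wz":0},{"x":0,"y":0,"z":0,"wx":0,"wy":0,"wz":0},{"x":0,"y":0,"z":0,"wx":0,"wy":0,"wz":0}]'>/dev/null
python3 -c "
from h import *
go(449,215.5,65)"
```

```text
eef_pos: [543.8, -322.1, 44.4]
force: [1.1, -0.2, -1.2]
grip_force: 20.0
gripper_width: 23.8
 t 15.5 at [ 544.  -322.5  165.3] yaw 44.9 | wz 0.0 then x 448.0 y 312.7 z 100.3 w 23.9 F [-0.1  0.2 -0.2]
```

```bash

python3 -m crank '[{"x":0.0373,"y":0.026,"z":0,"wx":0,"wy":0,"wz":0},{"x":0.0373,"y":0.026,"z":0,"wx":0,"wy":0,"wz":0},{"x":0.0373,"y":0.026,"z":0,"wx":0,"wy":0,"wz":0},{"x":0.0373,"y":0.026,"z":0,"wx":0,"wy":0,"wz":0}]' -0.3 >/dev/null
python3 -m crank '[{"x":0.0373,"y":0.026,"z":0,"wx":0,"wy":0,"wz":0},{"x":0.0373,"y":0.026,"z":0,"wx":0,"wy":0,"wz":0},{"x":0.0373,"y":0.026,"z":0,"wx":0,"wy":0,"wz":0},{"x":0.0373,"y":0.026,"z":0,"wx":0,"wy":0,"wz":0}]' >/dev/null
python3 -m crank '[{"x":0.0373,"y":0.026,"z":0,"wx":0,"wy":0,"wz":0},{"x":0.0373,"y":0.026,"z":0,"wx":0,"wy":0,"wz":0},{"x":0.0373,"y":0.026,"z":0,"wx":0,"wy":0,"wz":0},{"x":0.0373,"y":0.026,"z":0,"wx":0,"wy":0,"wz":0}]' >/dev/null
python3 -m crank '[{"x":0,"y":0,"z":0.04,"wx":0,"wy":0,"wz":0},{"x":0,"y":0,"z":0.035,"wx":0,"wy":0,"wz":0},{"x":0,"y":0,"z":0.02,"wx":0,"wy":0,"wz":0},{"x":0,"y":0,"z":0,"wx":0,"wy":0,"wz":0},{"x":0,"y":0,"z":0,"wx":0,"wy":0,"wz":0}]' >/dev/null
python3 -m crank '[{"x":0,"y":0,"z":0,"wx":0,"wy":0,"wz":0},{"x":0,"y":0,"z":0,"wx":0,"wy":0,"wz":0}]' | grep eef
python3 -c "
from h import *
p=camera('wrist');dials(p)
im=cv2.cvtColor(p['pixels'],cv2.COLOR_RGB2HSV)[200:330,284:358]
m=((im[...,1]<60)&(im[...,2]<110)).astype('uint8')*255
ys,xs=np.nonzero(m[:, :]);print(xs.min()+284,xs.max()+284,ys.min()+200,ys.max()+200)
np.set_printoptions(linewidth=250)
for r in range(0,130,6): print(200+r,''.join('#' if v else '.' for v in m[r,::2]))"
```

```text
eef_pos: [448.9, 215.9, 69.4]
0.9 [446.9 212.   -4.9] [313. 258.]
 t 17.5 at [448.6 215.8  69.1] yaw 44.9 | wz 0.0 then x -1.5 y -3.9 z 41.1 w 32.4 F [ 0.8 -0.4 -0. ]
292 351 234 291
200 .....................................
206 .....................................
212 .....................................
218 .....................................
224 .....................................
230 .....................................
236 ..............###########............
242 .........#####################.......
248 ......##########################.....
254 .....###########......############...
260 ....#########............#########...
266 .....########.....#.......########...
272 .....########.###########.#######....
278 .......#########################.....
284 .........##########..########........
290 ...............####..##..............
296 .....................................
302 .....................................
308 .....................................
314 .....................................
320 .....................................
326 .....................................
```

```bash

python3 -m crank '[{"x":0.001,"y":0,"z":0,"wx":0,"wy":0,"wz":0},{"x":0,"y":0,"z":0.02,"wx":0,"wy":0,"wz":0},{"x":0,"y":0,"z":0.021,"wx":0,"wy":0,"wz":0},{"x":0,"y":0,"z":0,"wx":0,"wy":0,"wz":0},{"x":0,"y":0,"z":0,"wx":0,"wy":0,"wz":0}]' -0.42 |grep eef
python3 -m crank '[{"x":0,"y":0,"z":0,"wx":0,"wy":0,"wz":0},{"x":0,"y":0,"z":0,"wx":0,"wy":0,"wz":0},{"x":0,"y":0,"z":0,"wx":0,"wy":0,"wz":0}]' -1 20 | grep -E "wid|grip_f"
python3 -m crank '[{"x":0,"y":0,"z":-0.035,"wx":0,"wy":0,"wz":0},{"x":0,"y":0,"z":-0.045,"wx":0,"wy":0,"wz":0},{"x":0,"y":0,"z":-0.045,"wx":0,"wy":0,"wz":0},{"x":0,"y":0,"z":-0.015,"wx":0,"wy":0,"wz":0}]' >/dev/null
python3 -m crank '[{"x":-0.0347,"y":-0.0279,"z":0,"wx":0,"wy":0,"wz":0},{"x":-0.0347,"y":-0.0279,"z":0,"wx":0,"wy":0,"wz":0},{"x":-0.0347,"y":-0.0279,"z":0,"wx":0,"wy":0,"wz":0},{"x":-0.0347,"y":-0.0279,"z":0,"wx":0,"wy":0,"wz":0}]' >/dev/null
python3 -m crank '[{"x":-0.0347,"y":-0.0279,"z":0,"wx":0,"wy":0,"wz":0},{"x":-0.0347,"y":-0.0279,"z":0,"wx":0,"wy":0,"wz":0},{"x":-0.0347,"y":-0.0279,"z":0,"wx":0,"wy":0,"wz":0},{"x":-0.0347,"y":-0.0279,"z":0,"wx":0,"wy":0,"wz":0}]' >/dev/null
python3 -m crank '[{"x":-0.0347,"y":-0.0279,"z":0,"wx":0,"wy":0,"wz":0},{"x":-0.0347,"y":-0.0279,"z":0,"wx":0,"wy":0,"wz":0},{"x":-0.0347,"y":-0.0279,"z":0,"wx":0,"wy":0,"wz":0},{"x":-0.0347,"y":-0.0279,"z":0,"wx":0,"wy":0,"wz":0}]' >/dev/null
python3 -m crank '[{"x":0,"y":0,"z":0,"wx":0,"wy":0,"wz":0},{"x":0,"y":0,"z":0,"wx":0,"wy":0,"wz":0},{"x":0,"y":0,"z":0,"wx":0,"wy":0,"wz":0}]' | grep -E "eef|width"
python3 -c "
from h import *
p=camera('wrist');see(p,'open_box dial1',.2)
for X in ([471,-344,54],[476.5,-279,54],[615.5,-296,54],[581,-325,44],[543.8,-322,44]): print(px(p,X).round())
save(p,'w7.png')
go(506,-316.5,43)"
```

```text
eef_pos: [446.9, 216.3, 27.0]
gripper_width: 13.3
grip_force: 20.0
eef_pos: [503.7, -313.9, 166.2]
gripper_width: 13.6
open_box 0.76 [ 543.2 -321.8   -2.5] [348. 260.]
dial1 0.92 [ 503.6 -318.7  141.4] [313. 296.]
dial1 0.84 [ 579.9 -330.4   12.8] [374. 305.]
dial1 0.62 [ 547.6 -323.1   14.8] [352. 272.]
[253. 236.]
[329. 172.]
[452. 330.]
[386. 319.]
[353. 282.]
 t 20.4 at [ 504.2 -313.6  167. ] yaw 45.0 | wz 0.0 then x -3.3 y -0.7 z 124.0 w 13.3 F [-0.2 -0.4 -0.2]
```

View pics/w7.png

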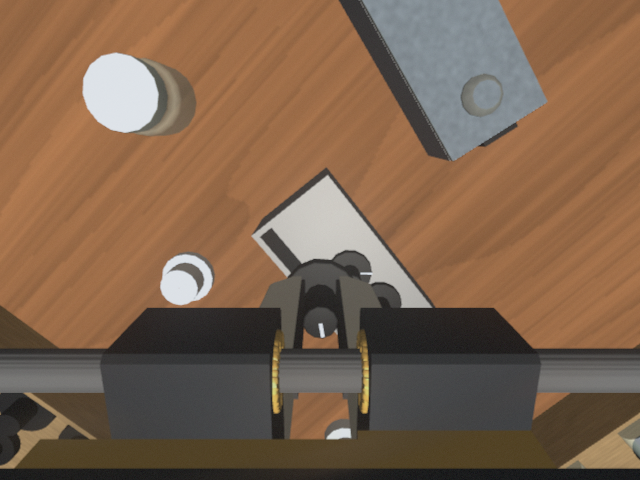

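The box is still in place, with corners at (253,236) and (327,170) as predicted, and both dials are inside. I lower the third.

```bash

python3 -m crank '[{"x":-0.0035,"y":-0.002,"z":0.04,"wx":0,"wy":0,"wz":0},{"x":0,"y":0,"z":0.035,"wx":0,"wy":0,"wz":0},{"x":0,"y":0,"z":0.025,"wx":0,"wy":0,"wz":0},{"x":0,"y":0,"z":0.015,"wx":0,"wy":0,"wz":0},{"x":0,"y":0,"z":0.009,"wx":0,"wy":0,"wz":0}]' >/dev/null
python3 -m crank '[{"x":0,"y":0,"z":0,"wx":0,"wy":0,"wz":0},{"x":0,"y":0,"z":0,"wx":0,"wy":0,"wz":0}]' | grep -E "eef|force"
python3 -m crank '[{"x":0,"y":0,"z":0,"wx":0,"wy":0,"wz":0},{"x":0,"y":0,"z":0,"wx":0,"wy":0,"wz":0},{"x":0,"y":0,"z":0,"wx":0,"wy":0,"wz":0}]' -0.48 | grep -E "width"
python3 -m crank '[{"x":0,"y":0,"z":-0.03,"wx":0,"wy":0,"wz":0},{"x":0,"y":0,"z":-0.045,"wx":0,"wy":0,"wz":0},{"x":0,"y":0,"z":-0.045,"wx":0,"wy":0,"wz":0},{"x":0,"y":0,"z":-0.045,"wx":0,"wy":0,"wz":0},{"x":0,"y":0,"z":0,"wx":0,"wy":0,"wz":0}]'>/dev/null
python3 -c "
from h import *
go(440,-58,210)"
```

```text
eef_pos: [506.0, -319.3, 44.3]
force: [0.1, -0.6, -0.4]
grip_force: 20.0
gripper_width: 23.8
 t 21.9 at [ 508.3 -321.5  217.1] yaw 44.9 | wz 0.0 then x 234.8 y 137.7 z 7.1 w 24.0 F [ 1.4 -0.6  0.4]
```

```bash

python3 -m crank '[{"x":0,"y":0,"z":0,"wx":0,"wy":0,"wz":-7.5},{"x":0,"y":0,"z":0,"wx":0,"wy":0,"wz":-7.5},{"x":0,"y":0,"z":0,"wx":0,"wy":0,"wz":-7.5}]' 1 >/dev/null
python3 -m crank '[{"x":0,"y":0,"z":0,"wx":0,"wy":0,"wz":-7.5},{"x":0,"y":0,"z":0,"wx":0,"wy":0,"wz":-7.5},{"x":0,"y":0,"z":0,"wx":0,"wy":0,"wz":-7.5}]' 1 >/dev/null
python3 -m crank '[{"x":0,"y":0.045,"z":0,"wx":0,"wy":0,"wz":0},{"x":0.0,"y":0.045,"z":0,"wx":0,"wy":0,"wz":0},{"x":0.0,"y":0.045,"z":0,"wx":0,"wy":0,"wz":0},{"x":0,"y":0.045,"z":0,"wx":0,"wy":0,"wz":0},{"x":0,"y":0.045,"z":0,"wx":0,"wy":0,"wz":0}]' >/dev/null
python3 -m crank '[{"x":0.015,"y":0.036,"z":0,"wx":0,"wy":0,"wz":0},{"x":0,"y":0,"z":0,"wx":0,"wy":0,"wz":0},{"x":0,"y":0,"z":0,"wx":0,"wy":0,"wz":0}]'
python3 -c "
from h import *
p=camera('wrist');see(p,'lid base box1',.2);save(p,'w8.png')
go(440,-58,100,90)"
```

```text
clock: 23.25
eef_pos: [490.4, -57.3, 207.9]
ee_rot: [[-1.0, -0.001, 0.001], [-0.001, 1.0, -0.001], [-0.001, -0.001, -1.0]]
force: [0.0, -0.4, 0.0]
gripper_width: 93.0
grip_force: 0.0
lid 0.57 [ 4.397e+02 -5.390e+01 -3.000e-01] [325. 152.]
lid 0.46 [532.8 171.    2.8] [573. 258.]
base 0.9 [610.5  53.6  -2.5] [436. 332.]
box1 0.97 [ 4.635e+02 -1.757e+02  3.000e-01] [185. 180.]
 t 23.4 at [490.6 -58.9 207.9] yaw 89.8 | wz -0.2 then x 50.6 y 0.9 z 107.9 w 93.0 F [-0.2 -0.3  0.3]
```

View pics/w8.png

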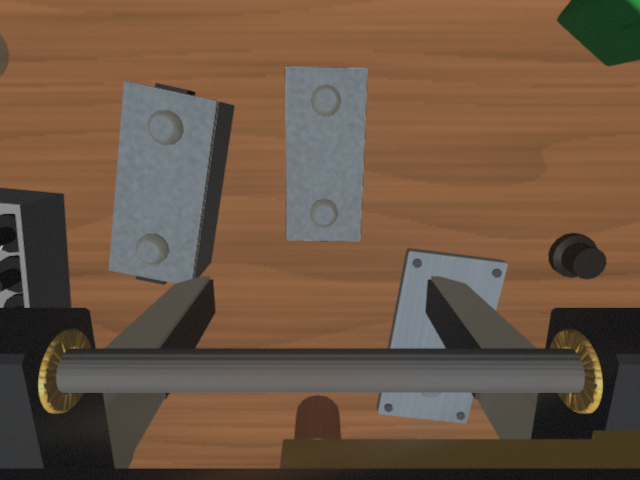

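The lid's lugs are at (325,100) and (324,212). The closed box was knocked: its lugs are now at (165,127) and (152,249), about 35 mm from where it stood. The base plate is at (440,335).

```bash
python3 -c "
from h import *
p=camera('wrist')
def pair(a,b,z):
    A,B=ray(p,a,z),ray(p,b,z);d=B-A;M=(A+B)/2;print(M.round(1),'len %.1f'%np.linalg.norm(d),'ax %.1f'%np.degrees(np.arctan2(d[1],d[0])));return M
M=pair((325.5,100.5),(323.7,212.5),25);go(M[0],M[1],13,90)
pair((327,67),(324,241),16)
pair((165.5,126.5),(152,249),69)
pair((461,256),(421,418),12)
"
```

```text
[443.2 -56.   25. ] len 87.7 ax -0.9
 t 23.5 at [490.6 -58.9 207.8] yaw 89.8 | wz -0.2 then x 47.4 y 2.9 z 194.8 w 93.0 F [-0.3 -0.7  0.3]
[444.1 -55.3  16. ] len 139.8 ax -0.9
[ 461.8 -173.3   69. ] len 88.4 ax -12.1
[612.7  51.8  12. ] len 169.2 ax -8.5
```

```bash

python3 -m crank '[{"x":0.047,"y":0.003,"z":0,"wx":0,"wy":0,"wz":0.8},{"x":0,"y":0,"z":0.045,"wx":0,"wy":0,"wz":0},{"x":0,"y":0,"z":0.045,"wx":0,"wy":0,"wz":0},{"x":0,"y":0,"z":0.04,"wx":0,"wy":0,"wz":0},{"x":0,"y":0,"z":0.03,"wx":0,"wy":0,"wz":0}]' >/dev/null
python3 -m crank '[{"x":0,"y":0,"z":0,"wx":0,"wy":0,"wz":0},{"x":0,"y":0,"z":0,"wx":0,"wy":0,"wz":0},{"x":0,"y":0,"z":0,"wx":0,"wy":0,"wz":0},{"x":0,"y":0,"z":0,"wx":0,"wy":0,"wz":0}]'
python3 -c "
from h import *
go(443.7,-55.7,28,89)"
```

```text
clock: 24.4
eef_pos: [445.2, -55.3, 50.1]
ee_rot: [[-1.0, 0.015, 0.004], [0.015, 1.0, -0.001], [-0.004, -0.001, -1.0]]
force: [0.1, 0.2, 0.3]
gripper_width: 93.3
grip_force: 0.0
 t 24.4 at [445.2 -55.3  50.1] yaw 89.1 | wz 0.1 then x 1.5 y -0.4 z 22.1 w 93.3 F [0.1 0.2 0.3]
```

```bash

python3 -m crank '[{"x":0.0015,"y":0,"z":0.012,"wx":0,"wy":0,"wz":0},{"x":0,"y":0,"z":0.010,"wx":0,"wy":0,"wz":0},{"x":0,"y":0,"z":0,"wx":0,"wy":0,"wz":0},{"x":0,"y":0,"z":0,"wx":0,"wy":0,"wz":0}]' | grep eef
python3 -m crank '[{"x":0,"y":0,"z":0,"wx":0,"wy":0,"wz":0},{"x":0,"y":0,"z":0,"wx":0,"wy":0,"wz":0},{"x":0,"y":0,"z":0,"wx":0,"wy":0,"wz":0},{"x":0,"y":0,"z":0,"wx":0,"wy":0,"wz":0},{"x":0,"y":0,"z":0,"wx":0,"wy":0,"wz":0}]' -1 25 | grep -E "eef|wid|grip_f|^force"
python3 -m crank '[{"x":0,"y":0,"z":-0.03,"wx":0,"wy":0,"wz":0},{"x":0,"y":0,"z":-0.045,"wx":0,"wy":0,"wz":0},{"x":0,"y":0,"z":-0.045,"wx":0,"wy":0,"wz":0},{"x":0,"y":0,"z":-0.03,"wx":0,"wy":0,"wz":0}]' | grep -E "eef|wid|grip_f"
python3 -c "
from h import *
go(543.5,-320.5,180,83)"
```

```text
eef_pos: [441.2, -54.5, 25.2]
eef_pos: [442.1, -54.7, 26.1]
force: [0.3, 0.6, 1.3]
gripper_width: 63.6
grip_force: 25.0
eef_pos: [442.8, -54.9, 179.3]
gripper_width: 63.5
grip_force: 25.0
 t 25.7 at [442.8 -54.9 179.3] yaw 89.1 | wz 6.1 then x -132.3 y -251.3 z -0.7 w 63.5 F [ 0.3  0.2 -0.4]
```

```bash

python3 -m crank '[{"x":0,"y":0,"z":0,"wx":0,"wy":0,"wz":6.1},{"x":-0.0336,"y":-0.0305,"z":0,"wx":0,"wy":0,"wz":0},{"x":-0.0336,"y":-0.0305,"z":0,"wx":0,"wy":0,"wz":0},{"x":-0.0336,"y":-0.0305,"z":0,"wx":0,"wy":0,"wz":0},{"x":-0.0336,"y":-0.0305,"z":0,"wx":0,"wy":0,"wz":0}]' >/dev/null
python3 -m crank '[{"x":-0.0336,"y":-0.0305,"z":0,"wx":0,"wy":0,"wz":0},{"x":-0.0336,"y":-0.0305,"z":0,"wx":0,"wy":0,"wz":0},{"x":-0.0336,"y":-0.0305,"z":0,"wx":0,"wy":0,"wz":0},{"x":-0.0336,"y":-0.0305,"z":0,"wx":0,"wy":0,"wz":0},{"x":0,"y":0,"z":0,"wx":0,"wy":0,"wz":0}]' >/dev/null
python3 -m crank '[{"x":0,"y":0,"z":0,"wx":0,"wy":0,"wz":0},{"x":0,"y":0,"z":0,"wx":0,"wy":0,"wz":0},{"x":0,"y":0,"z":0,"wx":0,"wy":0,"wz":0}]' | grep -E "eef|width"
python3 -c "
from h import *
p=camera('wrist');see(p,'open_box lid dial1',.2);save(p,'w9.png',(100,0,540,340),1.8)
go(543.5,-320.5,180,83)"
```

```text
eef_pos: [679.0, -328.5, 177.4]
gripper_width: 63.5
lid 0.76 [ 680.3 -330.   152.4] [318. 293.]
dial1 0.7 [ 578.9 -326.    12.6] [308.  86.]
dial1 0.68 [ 545.  -325.9   13.1] [302.  35.]
 t 27.2 at [ 679.2 -329.   177.4] yaw 83.1 | wz 0.1 then x 135.7 y -8.1 z -2.6 w 63.2 F [ 0.  -0.7 -1.4]
```

View pics/w9.png

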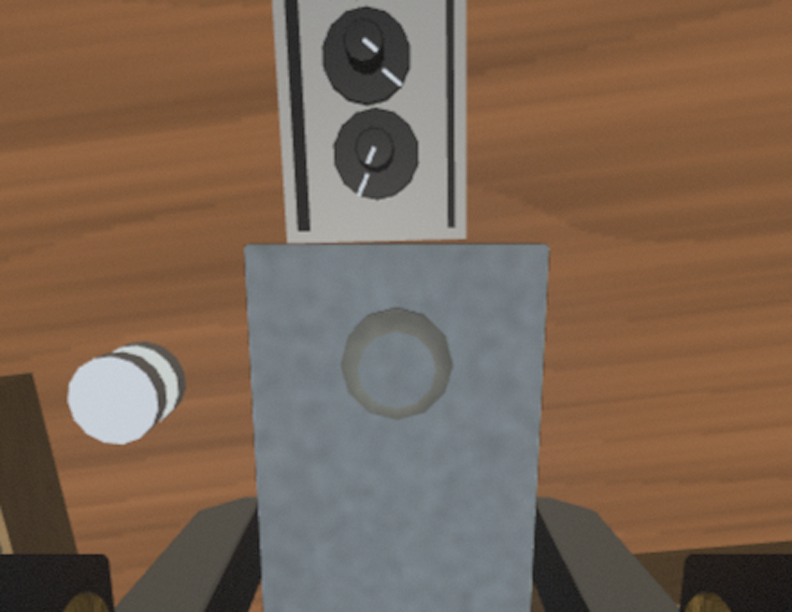

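In the full wrist frame the box's far rim corners are (260,134) and (359,133). The held lid's near corners are (237,137) and (404,137), with its lug at (321,201).

```bash
python3 -c "
from h import *
p=camera('wrist')
r=lambda a,z: ray(p,a,z)[:2]
A,B=r((260,134.4),54),r((358.9,132.8),54);C,D=r((252.2,0.5),54),r((359.4,0.5),54)
ang=lambda v: np.degrees(np.arctan2(v[1],v[0]))
print('w',np.linalg.norm(A-B),'short->ax',ang(B-A)-90,'edges',ang(A-C),ang(B-D))
F=(A+B)/2; a=np.radians((ang(A-C)+ang(B-D)+ang(B-A)-90)/3);c=F-70*np.array([np.cos(a),np.sin(a)]);print('far mid',F,'box c',c,np.degrees(a))
E,G=r((236.7,136.7),167.4),r((404.4,136.7),167.4);L=r((320.6,201),176.4)
P=np.array(read_state()['eef_pos'])[:2];m=(E+G)/2;print('lid w',np.linalg.norm(E-G),'lid ax',ang(G-E)-90)
b=np.radians(ang(G-E)-90);u=np.array([np.cos(b),np.sin(b)]);n=np.array([-u[1],u[0]])
c1=m+70*u;c2=L+45*u;print('lid c',c1,c2,'rel TCP along u,n',(c1-P)@u,(c1-P)@n,(c2-P)@u,(c2-P)@n)
"
```

```text
w 63.523065347736114 short->ax -6.002074748914552 edges -5.640724446529914 -5.7148487757236675
far mid [ 611.6191367  -328.42458946] box c [ 541.97574622 -321.36780816] -5.785882657056045
lid w 62.57855575438158 lid ax -6.9003011205308695
lid c [ 681.40367177 -329.65235399] [ 679.10822557 -329.33772656] rel TCP along u,n 2.3272774547150386 -0.2901475578266409 0.010657844870422366 -0.25357868582801324
```

```bash

python3 -m crank '[{"x":0.046,"y":-0.002,"z":0,"wx":0,"wy":0,"wz":-0.9},{"x":0.046,"y":-0.002,"z":0,"wx":0,"wy":0,"wz":0},{"x":0.046,"y":-0.0025,"z":0,"wx":0,"wy":0,"wz":0},{"x":0,"y":0,"z":0.035,"wx":0,"wy":0,"wz":0},{"x":0,"y":0,"z":0.035,"wx":0,"wy":0,"wz":0}]' >/dev/null
python3 -m crank '[{"x":0,"y":0,"z":0.01,"wx":0,"wy":0,"wz":0},{"x":0,"y":0,"z":0,"wx":0,"wy":0,"wz":0},{"x":0,"y":0,"z":0,"wx":0,"wy":0,"wz":0},{"x":0,"y":0,"z":0,"wx":0,"wy":0,"wz":0},{"x":0,"y":0,"z":0,"wx":0,"wy":0,"wz":0}]' >/dev/null
python3 -c "
from h import *
go(541.3,-321,82,84)"
```

```text
t 28.2 at [ 542.5 -321.3   97.8] yaw 83.9 | wz -0.1 then x 1.2 y 0.2 z 15.8 w 63.9 F [ 0.3  0.8 -0.6]
```

```bash

python3 -m crank '[{"x":0.001,"y":0,"z":0.009,"wx":0,"wy":0,"wz":0},{"x":0,"y":0,"z":0.005,"wx":0,"wy":0,"wz":0},{"x":0,"y":0,"z":0.003,"wx":0,"wy":0,"wz":0},{"x":0,"y":0,"z":0.002,"wx":0,"wy":0,"wz":0},{"x":0,"y":0,"z":0,"wx":0,"wy":0,"wz":0}]' | grep -E "eef|^force"
python3 -m crank '[{"x":0,"y":0,"z":0.002,"wx":0,"wy":0,"wz":0},{"x":0,"y":0,"z":0.001,"wx":0,"wy":0,"wz":0},{"x":0,"y":0,"z":0.001,"wx":0,"wy":0,"wz":0},{"x":0,"y":0,"z":0,"wx":0,"wy":0,"wz":0},{"x":0,"y":0,"z":0,"wx":0,"wy":0,"wz":0}]' | grep -E "eef|^force"
python3 -c "
from h import *
go(541.3,-321,75,84)"
```

```text
eef_pos: [540.0, -320.4, 76.3]
force: [-0.1, -0.5, -1.2]
eef_pos: [540.4, -320.7, 73.2]
force: [-0.7, 0.4, 1.4]
 t 29.2 at [ 540.4 -320.7   73.2] yaw 83.9 | wz -0.1 then x -0.9 y -0.2 z -1.8 w 63.7 F [-0.7  0.4  1.4]
```

```bash

python3 -m crank '[{"x":0,"y":0,"z":0,"wx":0,"wy":0,"wz":0},{"x":0,"y":0,"z":0,"wx":0,"wy":0,"wz":0},{"x":0,"y":0,"z":0,"wx":0,"wy":0,"wz":0},{"x":0,"y":0,"z":-0.03,"wx":0,"wy":0,"wz":0},{"x":0,"y":0,"z":-0.01,"wx":0,"wy":0,"wz":0}]' 0.9 | grep -E "eef|wid"
python3 -m crank '[{"x":0,"y":0,"z":0,"wx":0,"wy":0,"wz":0},{"x":0,"y":0,"z":0,"wx":0,"wy":0,"wz":0},{"x":0,"y":0,"z":0,"wx":0,"wy":0,"wz":0},{"x":0,"y":0,"z":0,"wx":0,"wy":0,"wz":0},{"x":0,"y":0,"z":0.024,"wx":0,"wy":0,"wz":0}]' -1 | grep -E "eef|wid"
python3 -m crank '[{"x":0,"y":0,"z":0.007,"wx":0,"wy":0,"wz":0},{"x":0,"y":0,"z":0.004,"wx":0,"wy":0,"wz":0},{"x":0,"y":0,"z":0,"wx":0,"wy":0,"wz":0},{"x":0,"y":0,"z":0,"wx":0,"wy":0,"wz":0}]' | grep -E "eef|wid|^force"

```

```text
eef_pos: [541.3, -321.3, 115.4]
gripper_width: 88.2
eef_pos: [542.2, -322.0, 91.7]
gripper_width: 53.1
eef_pos: [541.1, -320.9, 79.3]
force: [0.4, 0.8, 8.4]
gripper_width: 20.9
```

```bash

python3 -m crank '[{"x":0,"y":0,"z":0.001,"wx":0,"wy":0,"wz":0},{"x":0,"y":0,"z":0.001,"wx":0,"wy":0,"wz":0},{"x":0,"y":0,"z":0,"wx":0,"wy":0,"wz":0},{"x":0,"y":0,"z":0,"wx":0,"wy":0,"wz":0}]' | grep -E "eef|wid|^force"

```

```text
eef_pos: [542.3, -321.8, 79.2]
force: [-0.5, 1.1, 15.7]
gripper_width: 0.3
```

```bash

python3 -m crank '[{"x":0,"y":0,"z":0.0015,"wx":0,"wy":0,"wz":0},{"x":0,"y":0,"z":0,"wx":0,"wy":0,"wz":0},{"x":0,"y":0,"z":0,"wx":0,"wy":0,"wz":0}]' | grep -E "eef|^force"
python3 -m crank '[{"x":0,"y":0,"z":-0.03,"wx":0,"wy":0,"wz":0},{"x":0,"y":0,"z":-0.03,"wx":0,"wy":0,"wz":0},{"x":0,"y":0,"z":0,"wx":0,"wy":0,"wz":0},{"x":0,"y":0,"z":0,"wx":0,"wy":0,"wz":0},{"x":0,"y":0,"z":0,"wx":0,"wy":0,"wz":0}]' 1  >/dev/null
python3 -m crank '[{"x":0,"y":0,"z":0,"wx":0,"wy":0,"wz":0},{"x":0,"y":0,"z":0,"wx":0,"wy":0,"wz":0},{"x":0,"y":0,"z":0,"wx":0,"wy":0,"wz":0},{"x":0,"y":0,"z":0,"wx":0,"wy":0,"wz":0}]' | grep -E "eef|wid"
python3 -m crank '[{"x":0,"y":0,"z":0.035,"wx":0,"wy":0,"wz":0},{"x":0,"y":0,"z":0.035,"wx":0,"wy":0,"wz":0},{"x":0,"y":0,"z":0.025,"wx":0,"wy":0,"wz":0},{"x":0,"y":0,"z":0.007,"wx":0,"wy":0,"wz":0},{"x":0,"y":0,"z":0,"wx":0,"wy":0,"wz":0}]' >/dev/null
python3 -c "
from h import *
go(542.5,-321,40,84)"
```

```text
eef_pos: [542.3, -321.7, 79.2]
force: [-5.9, 4.6, 26.7]
eef_pos: [540.1, -320.5, 134.0]
gripper_width: 68.2
 t 32.8 at [ 539.4 -320.    31.2] yaw 83.9 | wz -0.1 then x -3.2 y -0.7 z -8.8 w 93.2 F [-0.   0.1  0. ]
```

```bash

python3 -m crank '[{"x":-0.002,"y":0,"z":-0.005,"wx":0,"wy":0,"wz":0},{"x":0,"y":0,"z":0,"wx":0,"wy":0,"wz":0},{"x":0,"y":0,"z":0,"wx":0,"wy":0,"wz":0},{"x":0,"y":0,"z":0,"wx":0,"wy":0,"wz":0},{"x":0,"y":0,"z":0,"wx":0,"wy":0,"wz":0}]' -1 45 | grep -E "eef|wid|grip_f"
python3 -m crank '[{"x":0,"y":0,"z":0,"wx":0,"wy":0,"wz":0},{"x":0,"y":0,"z":-0.02,"wx":0,"wy":0,"wz":0},{"x":0,"y":0,"z":-0.035,"wx":0,"wy":0,"wz":0},{"x":0,"y":0,"z":-0.04,"wx":0,"wy":0,"wz":0},{"x":0,"y":0,"z":-0.035,"wx":0,"wy":0,"wz":0}]' | grep -E "eef|wid|grip_f"
python3 -m crank '[{"x":0,"y":0,"z":0,"wx":0,"wy":0,"wz":0},{"x":0,"y":0,"z":0,"wx":0,"wy":0,"wz":0},{"x":0,"y":0,"z":0,"wx":0,"wy":0,"wz":0}]' | grep -E "eef|wid|grip_f|^force"
python3 -c "
from h import *
go(710,40,165,81.5)"
```

```text
eef_pos: [542.8, -321.1, 38.4]
gripper_width: 63.5
grip_force: 45.0
eef_pos: [541.6, -320.4, 168.0]
gripper_width: 63.8
grip_force: 45.0
eef_pos: [540.8, -319.8, 164.2]
force: [0.3, -0.5, -4.0]
gripper_width: 63.8
grip_force: 45.0
 t 34.0 at [ 540.8 -319.8  164.2] yaw 83.9 | wz 2.4 then x -114.2 y 380.9 z -0.8 w 63.8 F [ 0.3 -0.5 -4. ]
```

```bash

python3 -m crank '[{"x":0,"y":0,"z":0,"wx":0,"wy":0,"wz":2.4},{"x":-0.0127,"y":0.0423,"z":0,"wx":0,"wy":0,"wz":0},{"x":-0.0127,"y":0.0423,"z":0,"wx":0,"wy":0,"wz":0},{"x":-0.0127,"y":0.0423,"z":0,"wx":0,"wy":0,"wz":0},{"x":-0.0127,"y":0.0423,"z":0,"wx":0,"wy":0,"wz":0}]' >/dev/null
python3 -m crank '[{"x":-0.0127,"y":0.0423,"z":0,"wx":0,"wy":0,"wz":0},{"x":-0.0127,"y":0.0423,"z":0,"wx":0,"wy":0,"wz":0},{"x":-0.0127,"y":0.0423,"z":0,"wx":0,"wy":0,"wz":0},{"x":-0.0127,"y":0.0423,"z":0,"wx":0,"wy":0,"wz":0},{"x":-0.0127,"y":0.0423,"z":0,"wx":0,"wy":0,"wz":0}]' >/dev/null
python3 -m crank '[{"x":0,"y":0,"z":0,"wx":0,"wy":0,"wz":0},{"x":0,"y":0,"z":0,"wx":0,"wy":0,"wz":0},{"x":0,"y":0,"z":0,"wx":0,"wy":0,"wz":0},{"x":0,"y":0,"z":0,"wx":0,"wy":0,"wz":0},{"x":0,"y":0,"z":0,"wx":0,"wy":0,"wz":0}]' | grep -E "eef|width"
python3 -c "
from h import *
p=camera('wrist');see(p,'base lid open_box',.2);save(p,'w10.png',(100,0,540,340),1.8)
go(612.5,52,100,81.5)"
```

```text
eef_pos: [711.0, 37.6, 167.1]
gripper_width: 63.8
base 0.62 [612.   54.4  -0.7] [324.  86.]
lid 0.93 [708.8  37.7 175.6] [321. 319.]
 t 35.8 at [711.4  38.3 167.6] yaw 81.5 | wz -0.0 then x 99.8 y -1.1 z 67.6 w 63.9 F [-0.3 -0.3 -4.5]
```

View pics/w10.png

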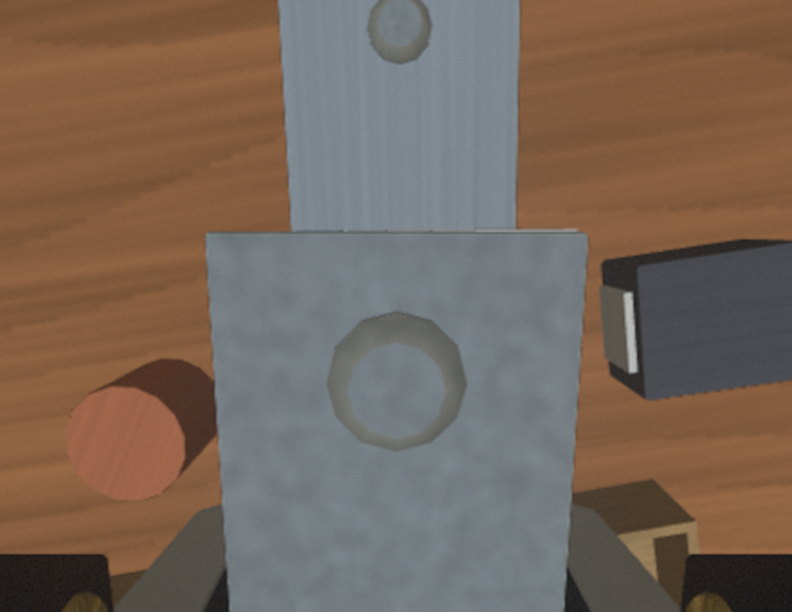

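The lid sits flush on the box. In the crop the base's near lug is at (400,22), the base edges run (281,0)-(292,230) and (521,0)-(516,230), and the held box's corners are (207,234) and (587,234).

```bash
cat >> h.py <<'E'
def held(p,E,G,L,zt,half=70,lug=45):
    "held box: near corners E,G at top z, near lug top L; rel. to TCP along u (box axis) and n"
    E,G=ray(p,E,zt)[:2],ray(p,G,zt)[:2];L=ray(p,L,zt+9)[:2];P=np.array(read_state()['eef_pos'])[:2]
    a=np.arctan2(*(G-E)[::-1])-np.pi/2;u=np.array([np.cos(a),np.sin(a)]);n=np.array([-u[1],u[0]])
    print('w %.1f ax %.1f'%(np.linalg.norm(E-G),np.degrees(a)))
    for c in ((E+G)/2+half*u,L+lug*u): print('held c',c.round(1),'rel u %.1f n %.1f'%((c-P)@u,(c-P)@n))
E
python3 -c "
from h import *
p=camera('wrist')
c=lambda x,y:(x/1.8+100,y/1.8)
z=read_state()['eef_pos'][2]-37.5+60
held(p,c(207,234),c(587,234),c(397,390),z)
r=lambda a,z: ray(p,a,z)[:2]
ang=lambda v: np.degrees(np.arctan2(v[1],v[0]))
A,B,C,D=[r(c(*q),12) for q in((281,0),(292,230),(521,0),(516,230))]
print('base edges',ang(B-A),ang(D-C),np.linalg.norm(A-C),np.linalg.norm(B-D)); L=r(c(399.5,22),21);print('lug',L)
for a in(-8.5,np.mean([ang(B-A),ang(D-C)])):
  u=np.array([np.cos(np.radians(a)),np.sin(np.radians(a))]);print(a,L+45*u)
  n=np.array([-u[1],u[0]]);print('mid n',(A+C)/2@n,(B+D)/2@n,L@n)
"
```

```text
w 62.2 ax -8.5
held c [711.   37.9] rel u -0.2 n -0.6
held c [710.2  38.1] rel u -1.1 n -0.6
base edges -7.738791525460079 -7.365248502732341 88.6359857610724 89.17100794400461
lug [569.67427968  60.00556042]
-8.5 [614.17999353  53.35413692]
mid n 144.1174014755449 145.47577349954418 143.54967096130346
-7.55202001409621 [614.28394722  54.09137731]
mid n 135.08099953860156 135.08098025299552 134.35524681499317
```

```bash

python3 -c "
from h import *
go(614.1,53.8,66,82)"
python3 -m crank '[{"x":0.033,"y":0,"z":0,"wx":0,"wy":0,"wz":-0.5},{"x":0.033,"y":0,"z":0,"wx":0,"wy":0,"wz":0},{"x":0.0325,"y":0.001,"z":0.01,"wx":0,"wy":0,"wz":0},{"x":0,"y":0,"z":0.035,"wx":0,"wy":0,"wz":0},{"x":0,"y":0,"z":0.035,"wx":0,"wy":0,"wz":0}]' >/dev/null
python3 -m crank '[{"x":0,"y":0,"z":0.015,"wx":0,"wy":0,"wz":0},{"x":0,"y":0,"z":0,"wx":0,"wy":0,"wz":0},{"x":0,"y":0,"z":0,"wx":0,"wy":0,"wz":0},{"x":0,"y":0,"z":0,"wx":0,"wy":0,"wz":0},{"x":0,"y":0,"z":0,"wx":0,"wy":0,"wz":0}]' >/dev/null
python3 -c "
from h import *
go(614.1,53.8,60,82)"
```

```text
t 35.8 at [711.4  38.5 167.6] yaw 81.5 | wz -0.5 then x 98.5 y 1.6 z 101.6 w 63.8 F [ 0.4 -0.1 -4.6]
 t 36.8 at [615.6  53.8  74.6] yaw 82.0 | wz 0.0 then x 1.5 y -0.2 z 14.6 w 64.0 F [-0.8  0.3 -3.4]
```

```bash

python3 -m crank '[{"x":0.0015,"y":0,"z":0.008,"wx":0,"wy":0,"wz":0},{"x":0,"y":0,"z":0.004,"wx":0,"wy":0,"wz":0},{"x":0,"y":0,"z":0,"wx":0,"wy":0,"wz":0},{"x":0,"y":0,"z":0,"wx":0,"wy":0,"wz":0}]' | grep -E "eef|^force"
python3 -m crank '[{"x":0,"y":0,"z":0.003,"wx":0,"wy":0,"wz":0},{"x":0,"y":0,"z":0.003,"wx":0,"wy":0,"wz":0},{"x":0,"y":0,"z":0,"wx":0,"wy":0,"wz":0},{"x":0,"y":0,"z":0,"wx":0,"wy":0,"wz":0}]' | grep -E "eef|^force"
python3 -m crank '[{"x":0,"y":0,"z":0.003,"wx":0,"wy":0,"wz":0},{"x":0,"y":0,"z":0.002,"wx":0,"wy":0,"wz":0},{"x":0,"y":0,"z":0,"wx":0,"wy":0,"wz":0},{"x":0,"y":0,"z":0,"wx":0,"wy":0,"wz":0}]' | grep -E "eef|^force"

```

```text
eef_pos: [612.1, 54.1, 59.9]
force: [0.7, -0.5, -4.8]
eef_pos: [612.4, 54.1, 54.3]
force: [0.5, -0.7, -2.9]
eef_pos: [612.9, 54.1, 50.4]
force: [-4.5, 0.2, 5.8]
```

```bash

python3 -m crank '[{"x":0.001,"y":0,"z":0.0015,"wx":0,"wy":0,"wz":0},{"x":0,"y":0,"z":0.001,"wx":0,"wy":0,"wz":0},{"x":0,"y":0,"z":0,"wx":0,"wy":0,"wz":0},{"x":0,"y":0,"z":0,"wx":0,"wy":0,"wz":0}]' | grep -E "eef|^force"
python3 -m crank '[{"x":0,"y":0,"z":0,"wx":0,"wy":0,"wz":0},{"x":0,"y":0,"z":0,"wx":0,"wy":0,"wz":0},{"x":0,"y":0,"z":0,"wx":0,"wy":0,"wz":0},{"x":0,"y":0,"z":0,"wx":0,"wy":0,"wz":0}]' 0.9 | grep -E "eef|^force|wid"
python3 -m crank '[{"x":0,"y":0,"z":-0.035,"wx":0,"wy":0,"wz":0},{"x":0,"y":0,"z":-0.045,"wx":0,"wy":0,"wz":0},{"x":0,"y":0,"z":-0.045,"wx":0,"wy":0,"wz":0},{"x":0,"y":0,"z":-0.045,"wx":0,"wy":0,"wz":0},{"x":0,"y":0,"z":0,"wx":0,"wy":0,"wz":0}]' | grep -E "eef|^force|wid"
python3 -c "
from h import *
go(650,-90,225,80)"
```

```text
eef_pos: [612.9, 54.1, 50.4]
force: [-10.7, -1.3, 20.7]
eef_pos: [611.4, 54.2, 46.5]
force: [-0.3, -0.3, -0.1]
gripper_width: 87.5
eef_pos: [615.5, 54.3, 225.6]
force: [0.7, -0.7, 0.9]
gripper_width: 88.1
 t 39.3 at [615.5  54.3 225.6] yaw 82.0 | wz 2.0 then x -59.1 y -136.1 z 0.6 w 88.1 F [ 0.7 -0.7  0.9]
```

```bash

python3 -m crank '[{"x":-0.018,"y":-0.036,"z":0,"wx":0,"wy":0,"wz":0},{"x":-0.018,"y":-0.036,"z":0,"wx":0,"wy":0,"wz":0},{"x":-0.018,"y":-0.036,"z":0,"wx":0,"wy":0,"wz":0},{"x":0,"y":0,"z":0,"wx":0,"wy":0,"wz":0},{"x":0,"y":0,"z":0,"wx":0,"wy":0,"wz":0}]' 1 >/dev/null
python3 -m crank '[{"x":0,"y":0,"z":0,"wx":0,"wy":0,"wz":0},{"x":0,"y":0,"z":0,"wx":0,"wy":0,"wz":0}]' | grep -E "eef"
python3 -c "
from h import *
p=camera('wrist');see(p,'box1 open_box lid base',.2);save(p,'w11.png')
for X in ([613.5+45,53.2-6.3,81],[613.5-45,53.2+6.3,81]): print(px(p,X))
"
```

```text
eef_pos: [649.8, -58.9, 216.7]
box1 0.68 [ 465.8 -179.1    2.7] [140.   4.]
box1 0.62 [699.5 -62.4   3.4] [324. 262.]
lid 0.83 [607.5  53.8  58.8] [466. 147.]
[470.26873389 222.63091724]
[483.69334833  86.93128186]
```

View pics/w11.png

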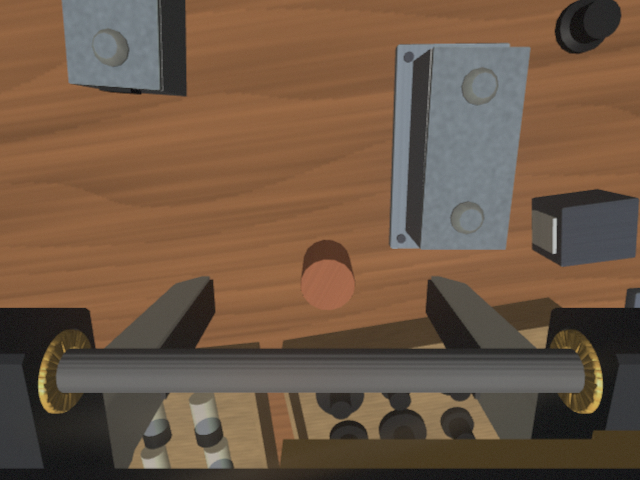

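The lidded box stands on the base with its lugs at (479,86) and (467,218). Box1's far lug is at (110,48).

```bash
python3 -c "
from h import *
p=camera('wrist')
def pair(a,b,z):
    A,B=ray(p,a,z),ray(p,b,z);d=B-A;M=(A+B)/2;print(M.round(1),'len %.1f'%np.linalg.norm(d),'ax %.1f'%np.degrees(np.arctan2(d[1],d[0])));return M
pair((479.5,86),(467.5,218),81)
pair((481,44),(454,248),72)
print(ray(p,(110,48),69))
go(462,-174,150,78)
"
```

```text
[611.6  50.4  81. ] len 88.2 ax -7.7
[610.4  49.1  72. ] len 140.0 ax -10.3
[ 509.63153424 -182.15311678   69.        ]
 t 40.3 at [650.  -59.7 217. ] yaw 82.1 | wz 4.1 then x 160.1 y -150.8 z 67.0 w 92.9 F [0.6 0.4 0.4]
```

```bash

python3 -m crank '[{"x":0.0263,"y":-0.0301,"z":0.011,"wx":0,"wy":0,"wz":4.1},{"x":0.0263,"y":-0.0301,"z":0.011,"wx":0,"wy":0,"wz":0},{"x":0.0263,"y":-0.0301,"z":0.011,"wx":0,"wy":0,"wz":0},{"x":0.0263,"y":-0.0301,"z":0.011,"wx":0,"wy":0,"wz":0},{"x":0.0263,"y":-0.0301,"z":0.011,"wx":0,"wy":0,"wz":0}]' 1 >/dev/null
python3 -m crank '[{"x":0,"y":0,"z":0,"wx":0,"wy":0,"wz":0},{"x":0,"y":0,"z":0,"wx":0,"wy":0,"wz":0},{"x":0,"y":0,"z":0,"wx":0,"wy":0,"wz":0},{"x":0,"y":0,"z":0,"wx":0,"wy":0,"wz":0}]' | grep -E "eef"
python3 -c "
from h import *
p=camera('wrist');see(p,'box1',.2);save(p,'w12.png',(160,0,480,400),1.5)
go(462,-174,42,78)
"
```

```text
eef_pos: [493.0, -181.7, 162.7]
box1 0.67 [ 463.9 -177.8    1.4] [318. 184.]
 t 41.3 at [ 492.7 -181.6  162.4] yaw 78.0 | wz 0.0 then x 31.7 y 1.1 z 120.4 w 92.7 F [ 0.4  0.  -0.1]
```

View pics/w12.png

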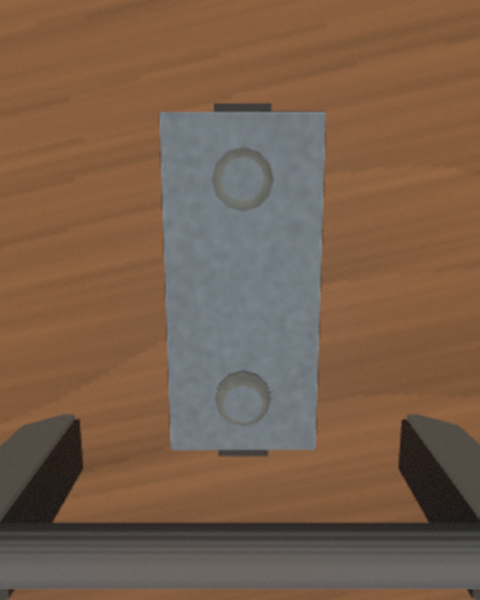

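Box1 is square to the tool, with its lugs at crop (243,180) and (243,402). That was my 15th picture, one over the 14 allowed, so from here I work from numbers only.

```bash
python3 -c "
from h import *
p=camera('wrist')
c=lambda x,y:(x/1.5+160,y/1.5)
def pair(a,b,z):
    A,B=ray(p,c(*a),z),ray(p,c(*b),z);d=B-A;M=(A+B)/2;print(M.round(1),'len %.1f'%np.linalg.norm(d),'ax %.1f'%np.degrees(np.arctan2(d[1],d[0])));go(M[0],M[1],38,78)
pair((243,180),(243,404),69)
pair((243,112),(244,450),60)
"
```

```text
[ 463.2 -174.8   69. ] len 89.4 ax -11.9
 t 41.4 at [ 492.5 -181.7  162.2] yaw 78.0 | wz -0.0 then x 30.1 y 0.6 z 124.2 w 92.7 F [-0.9 -0.5  0.2]
[ 463.  -174.6   60. ] len 139.1 ax -11.7
 t 41.4 at [ 492.5 -181.7  162.2] yaw 78.0 | wz -0.0 then x 30.4 y 0.8 z 124.2 w 92.7 F [-0.9 -0.5  0.2]
```

```bash

python3 -m crank '[{"x":0.03,"y":0.0007,"z":0,"wx":0,"wy":0,"wz":0},{"x":0,"y":0,"z":0.035,"wx":0,"wy":0,"wz":0},{"x":0,"y":0,"z":0.035,"wx":0,"wy":0,"wz":0},{"x":0,"y":0,"z":0.035,"wx":0,"wy":0,"wz":0},{"x":0,"y":0,"z":0.018,"wx":0,"wy":0,"wz":0}]' >/dev/null
python3 -m crank '[{"x":0,"y":0,"z":0,"wx":0,"wy":0,"wz":0},{"x":0,"y":0,"z":0,"wx":0,"wy":0,"wz":0},{"x":0,"y":0,"z":0,"wx":0,"wy":0,"wz":0}]' | grep -E "eef"
python3 -m crank '[{"x":0,"y":0,"z":0,"wx":0,"wy":0,"wz":0},{"x":0,"y":0,"z":0,"wx":0,"wy":0,"wz":0},{"x":0,"y":0,"z":0,"wx":0,"wy":0,"wz":0},{"x":0,"y":0,"z":0,"wx":0,"wy":0,"wz":0},{"x":0,"y":0,"z":0,"wx":0,"wy":0,"wz":0}]' -1 50 | grep -E "eef|wid|grip_f"
python3 -m crank '[{"x":0,"y":0,"z":0,"wx":0,"wy":0,"wz":0},{"x":0,"y":0,"z":0,"wx":0,"wy":0,"wz":0}]' | grep -E "eef|wid|grip_f|^for"

```

```text
eef_pos: [464.0, -175.7, 40.6]
eef_pos: [462.8, -175.1, 39.2]
gripper_width: 63.8
grip_force: 50.0
eef_pos: [462.7, -175.1, 39.2]
force: [0.1, 0.9, 5.3]
gripper_width: 63.6
grip_force: 50.0
```

```bash

python3 -m crank '[{"x":0,"y":0,"z":-0.03,"wx":0,"wy":0,"wz":0},{"x":0,"y":0,"z":-0.04,"wx":0,"wy":0,"wz":0},{"x":0,"y":0,"z":-0.04,"wx":0,"wy":0,"wz":0},{"x":0,"y":0,"z":-0.04,"wx":0,"wy":0,"wz":0},{"x":0,"y":0,"z":0,"wx":0,"wy":0,"wz":-4}]' | grep -E "eef|wid|grip_f|^for"
python3 -m crank '[{"x":-0.0194,"y":0.0411,"z":0,"wx":0,"wy":0,"wz":0},{"x":-0.0194,"y":0.0411,"z":0,"wx":0,"wy":0,"wz":0},{"x":-0.0194,"y":0.0411,"z":0,"wx":0,"wy":0,"wz":0}]' >/dev/null
python3 -m crank '[{"x":-0.0194,"y":0.0411,"z":0,"wx":0,"wy":0,"wz":0},{"x":-0.0194,"y":0.0411,"z":0,"wx":0,"wy":0,"wz":0},{"x":-0.0194,"y":0.0411,"z":0,"wx":0,"wy":0,"wz":0},{"x":0,"y":0,"z":0,"wx":0,"wy":0,"wz":0},{"x":0,"y":0,"z":0,"wx":0,"wy":0,"wz":0}]' >/dev/null
python3 -m crank '[{"x":0,"y":0,"z":0,"wx":0,"wy":0,"wz":0},{"x":0,"y":0,"z":0,"wx":0,"wy":0,"wz":0},{"x":0,"y":0,"z":0,"wx":0,"wy":0,"wz":0}]' | grep -E "eef|wid|^for"
python3 -c "
from h import *
go(612.2,53.2,124,82)"
```

```text
eef_pos: [465.3, -176.8, 195.0]
force: [0.7, -0.1, -3.4]
gripper_width: 63.7
grip_force: 50.0
eef_pos: [612.1, 51.5, 189.0]
force: [-0.1, -1.0, -4.0]
gripper_width: 63.7
 t 44.5 at [612.1  51.5 189. ] yaw 81.8 | wz -0.2 then x 0.2 y 1.7 z 65.0 w 63.7 F [-0.1 -1.  -4. ]
```

```bash

python3 -m crank '[{"x":0,"y":0.0017,"z":0.025,"wx":0,"wy":0,"wz":-0.2},{"x":0,"y":0,"z":0.025,"wx":0,"wy":0,"wz":0},{"x":0,"y":0,"z":0.012,"wx":0,"wy":0,"wz":0},{"x":0,"y":0,"z":0,"wx":0,"wy":0,"wz":0},{"x":0,"y":0,"z":0,"wx":0,"wy":0,"wz":0}]' | grep -E "eef|^force"
python3 -m crank '[{"x":0,"y":0,"z":0,"wx":0,"wy":0,"wz":0},{"x":0,"y":0,"z":0,"wx":0,"wy":0,"wz":0}]' >/dev/null
python3 -c "
from h import *
go(612.2,53.2,111,82)"
```

```text
eef_pos: [613.0, 54.0, 127.7]
force: [-0.2, 1.1, -3.0]
 t 45.1 at [613.7  54.3 128.6] yaw 82.1 | wz 0.1 then x 1.3 y -1.3 z 17.6 w 63.6 F [ 0.4 -0.5 -2.8]
```

```bash

python3 -m crank '[{"x":0.001,"y":-0.001,"z":0.005,"wx":0,"wy":0,"wz":0},{"x":0,"y":0,"z":0.003,"wx":0,"wy":0,"wz":0},{"x":0,"y":0,"z":0,"wx":0,"wy":0,"wz":0},{"x":0,"y":0,"z":0,"wx":0,"wy":0,"wz":0}]' | grep -E "eef|^force"
python3 -m crank '[{"x":0,"y":0,"z":0.003,"wx":0,"wy":0,"wz":0},{"x":0,"y":0,"z":0.002,"wx":0,"wy":0,"wz":0},{"x":0,"y":0,"z":0,"wx":0,"wy":0,"wz":0},{"x":0,"y":0,"z":0,"wx":0,"wy":0,"wz":0}]' | grep -E "eef|^force"
python3 -m crank '[{"x":0,"y":0,"z":0.002,"wx":0,"wy":0,"wz":0},{"x":0,"y":0,"z":0.001,"wx":0,"wy":0,"wz":0},{"x":0,"y":0,"z":0,"wx":0,"wy":0,"wz":0},{"x":0,"y":0,"z":0,"wx":0,"wy":0,"wz":0}]' | grep -E "eef|^force"

```

```text
eef_pos: [611.3, 53.5, 118.5]
force: [-0.1, 0.6, -3.8]
eef_pos: [611.5, 53.5, 113.7]
force: [-0.4, -0.0, -3.2]
eef_pos: [611.8, 53.5, 111.3]
force: [-1.1, 0.4, 0.2]
```

```bash

python3 -m crank '[{"x":0,"y":0,"z":0.001,"wx":0,"wy":0,"wz":0},{"x":0,"y":0,"z":0.001,"wx":0,"wy":0,"wz":0},{"x":0,"y":0,"z":0,"wx":0,"wy":0,"wz":0},{"x":0,"y":0,"z":0,"wx":0,"wy":0,"wz":0}]' | grep -E "eef|^force"
python3 -m crank '[{"x":0,"y":0,"z":0,"wx":0,"wy":0,"wz":0},{"x":0,"y":0,"z":0,"wx":0,"wy":0,"wz":0},{"x":0,"y":0,"z":0,"wx":0,"wy":0,"wz":0},{"x":0,"y":0,"z":0,"wx":0,"wy":0,"wz":0}]' 0.9 | grep -E "eef|^force|wid"
python3 -m crank '[{"x":0,"y":0,"z":-0.035,"wx":0,"wy":0,"wz":0},{"x":0,"y":0,"z":-0.035,"wx":0,"wy":0,"wz":0},{"x":0,"y":0,"z":0,"wx":0,"wy":0,"wz":0},{"x":0,"y":0,"z":0,"wx":0,"wy":0,"wz":0},{"x":0,"y":0,"z":0,"wx":0,"wy":0,"wz":0}]' -1 | grep -E "eef|^force|wid"
python3 -m crank '[{"x":0,"y":0,"z":0,"wx":0,"wy":0,"wz":0},{"x":0,"y":0,"z":0,"wx":0,"wy":0,"wz":0},{"x":0,"y":0,"z":0,"wx":0,"wy":0,"wz":0},{"x":0,"y":0,"z":0,"wx":0,"wy":0,"wz":0},{"x":0,"y":0,"z":0,"wx":0,"wy":0,"wz":0}]' -1 | grep -E "eef|^force|wid"

```

```text
eef_pos: [611.8, 53.4, 111.2]
force: [-8.8, 0.8, 13.2]
eef_pos: [611.5, 53.5, 108.6]
force: [-0.2, -0.4, -0.4]
gripper_width: 87.7
eef_pos: [610.9, 53.5, 177.6]
force: [0.4, -0.5, -0.2]
gripper_width: 53.0
eef_pos: [611.5, 53.4, 178.7]
force: [-0.1, -1.4, -0.5]
gripper_width: 13.2
```

```bash

python3 -m crank '[{"x":0,"y":0,"z":0.018,"wx":0,"wy":0,"wz":0},{"x":0,"y":0,"z":0.005,"wx":0,"wy":0,"wz":0},{"x":0,"y":0,"z":0.003,"wx":0,"wy":0,"wz":0},{"x":0,"y":0,"z":0,"wx":0,"wy":0,"wz":0},{"x":0,"y":0,"z":0,"wx":0,"wy":0,"wz":0}]' | grep -E "eef|^force|wid"
python3 -m crank '[{"x":0,"y":0,"z":0.002,"wx":0,"wy":0,"wz":0},{"x":0,"y":0,"z":0.0015,"wx":0,"wy":0,"wz":0},{"x":0,"y":0,"z":0,"wx":0,"wy":0,"wz":0},{"x":0,"y":0,"z":0,"wx":0,"wy":0,"wz":0}]' | grep -E "eef|^force|wid"

```

```text
eef_pos: [611.8, 53.4, 153.5]
force: [0.1, 0.3, -1.2]
gripper_width: 0.6
eef_pos: [612.2, 53.5, 151.3]
force: [-4.0, -0.5, 8.6]
gripper_width: 0.5
```

```bash

python3 -m crank '[{"x":0,"y":0,"z":-0.04,"wx":0,"wy":0,"wz":0},{"x":0,"y":0,"z":-0.042,"wx":0,"wy":0,"wz":0},{"x":0.045,"y":0,"z":0,"wx":0,"wy":0,"wz":0},{"x":0.045,"y":0,"z":0,"wx":0,"wy":0,"wz":0},{"x":0.045,"y":0,"z":0,"wx":0,"wy":0,"wz":0}]' -0.1 >/dev/null
python3 -m crank '[{"x":0.04,"y":0,"z":0,"wx":0,"wy":0,"wz":8.2},{"x":0,"y":0,"z":0,"wx":0,"wy":0,"wz":8.2},{"x":0,"y":0,"z":0,"wx":0,"wy":0,"wz":8.2},{"x":0,"y":0,"z":0,"wx":0,"wy":0,"wz":8.2},{"x":0,"y":0,"z":0,"wx":0,"wy":0,"wz":8.2}]' >/dev/null
python3 -m crank '[{"x":0,"y":0,"z":0,"wx":0,"wy":0,"wz":8.2},{"x":0,"y":0,"z":0,"wx":0,"wy":0,"wz":8.2},{"x":0,"y":0,"z":0,"wx":0,"wy":0,"wz":8.2},{"x":0,"y":0,"z":0,"wx":0,"wy":0,"wz":8.2},{"x":0,"y":0,"z":0,"wx":0,"wy":0,"wz":8.2}]' | grep -E "eef|^force|wid"
python3 -c "
from h import *
for n in('side','top'):
  p=camera(n);see(p,'meter_bar meter seat spring_arm open_box box1',.3)
go(404,300,240,0)"
```

```text
eef_pos: [438.3, 77.4, 231.8]
force: [0.0, 0.4, 0.3]
gripper_width: 41.8
meter_bar 0.84 [522.4 450.7 138.9] [280. 167.]
meter_bar 0.8 [320.6 176.3 136.9] [245. 223.]
meter_bar 0.73 [403.1 354.2 136. ] [255. 188.]
meter_bar 0.66 [269.8 313.  137.7] [218. 203.]
meter_bar 0.38 [ 357.2 -329.8   -1.4] [319. 379.]
meter 0.98 [403.8 352.9   1.5] [259. 221.]
meter 0.96 [318.7 176.5  -1.1] [249. 258.]
meter 0.7 [ 5.256e+02  4.449e+02 -4.000e-01] [283. 201.]
meter 0.61 [274.1 306.5   0.6] [225. 238.]
seat 0.64 [586.1 304.2 237.5] [311. 158.]
spring_arm 0.62 [589.1 304.2 233. ] [312. 159.]
open_box 0.63 [613.7  56.4  12. ] [349. 254.]
open_box 0.4 [403.4 353.3 137.6] [255. 188.]
box1 0.8 [612.4  58.7  70.3] [349. 239.]
box1 0.41 [399.3 353.1   0.6] [257. 222.]
meter_bar 0.85 [319.4 173.6 135.7] [247. 318.]
meter_bar 0.64 [272.3 310.4 129.2] [185. 340.]
meter_bar 0.64 [523.9 447.5 133.1] [124. 228.]
meter 0.9 [312.9 177.3   0.5] [253. 317.]
meter 0.87 [401.7 350.8  -0.8] [182. 282.]
meter 0.62 [523.9 449.7  -0.6] [142. 233.]
meter 0.58 [273.3 310.8   1.3] [198. 335.]
meter 0.4 [696.6 -63.9   0.8] [348. 161.]
meter 0.35 [691.  155.8  -1.7] [260. 165.]
seat 0.61 [588.5 299.3 233.3] [179. 191.]
spring_arm 0.6 [588.1 299.1 228.5] [180. 192.]
box1 0.8 [610.6  54.6  69.3] [300. 191.]
 t 51.2 at [438.2  77.4 231.3] yaw 0.2 | wz 0.2 then x 222.6 y -34.2 z -8.7 w 42.1 F [-0.  -0.1 -1. ]
```

```bash

python3 -m crank '[{"x":0.0386,"y":-0.0068,"z":-0.002,"wx":0,"wy":0,"wz":0},{"x":0.0386,"y":-0.0068,"z":-0.002,"wx":0,"wy":0,"wz":0},{"x":0.0386,"y":-0.0068,"z":-0.002,"wx":0,"wy":0,"wz":0},{"x":0.0386,"y":-0.0068,"z":-0.002,"wx":0,"wy":0,"wz":0},{"x":0.0386,"y":-0.0068,"z":-0.002,"wx":0,"wy":0,"wz":0}]' >/dev/null
python3 -m crank '[{"x":0,"y":0,"z":0,"wx":0,"wy":0,"wz":0},{"x":0,"y":0,"z":0,"wx":0,"wy":0,"wz":0},{"x":0,"y":0,"z":0,"wx":0,"wy":0,"wz":0},{"x":0,"y":0,"z":0,"wx":0,"wy":0,"wz":0}]' | grep -E "eef|wid"
cat >> h.py <<'E'
def lines(p,box,z,minlen=20):
    a,b,c,d=box;g=cv2.cvtColor(p['pixels'],cv2.COLOR_RGB2GRAY)[b:d,a:c]
    L=cv2.createLineSegmentDetector().detect(g)[0]
    out=[]
    for x1,y1,x2,y2 in L[:,0]:
        A,B=ray(p,(x1+a,y1+b),z)[:2],ray(p,(x2+a,y2+b),z)[:2];l=np.linalg.norm(A-B)
        if l>minlen: out.append((l,(np.degrees(np.arctan2(*(B-A)[::-1]))+90)%180-90,A.round(),B.round(),(round(x1+a),round(y1+b),round(x2+a),round(y2+b))))
    for o in sorted(out,key=lambda o:-o[0])[:14]: print('%.0f %.1f'%o[:2],*o[2:])
E
python3 -c "
from h import *
p=camera('wrist');see(p,'meter_bar meter',.3)
u=px(p,[403,353,136]);print(u);x0,y0=int(u[0]),int(u[1])
lines(p,(max(0,x0-150),max(0,y0-120),x0+150,min(300,y0+120)),136)
cv2.imwrite('pics/tmp.png',p['pixels'][:,:,::-1])
p=camera('top');print('TOP');lines(p,(150,140,215,215),235)"
```

```text
eef_pos: [404.1, 269.3, 241.3]
gripper_width: 41.6
meter_bar 0.86 [272.1 306.5 137.7] [105. 183.]
meter_bar 0.68 [402.8 347.5 137. ] [318. 114.]
meter 0.82 [321.8 178.6   2.3] [239. 291.]
meter 0.62 [ 4.014e+02  3.499e+02 -4.000e-01] [317. 116.]
meter 0.58 [275.8 308.1  -1.6] [184. 162.]
[318.19137612 104.16588418]
72 -82.3 [422. 387.] [432. 316.] (352, 42, 366, 168)
70 -86.4 [325. 282.] [321. 352.] (195, 222, 178, 106)
68 -82.3 [385. 311.] [376. 379.] (288, 175, 270, 57)
67 -82.3 [378. 378.] [387. 312.] (274, 58, 292, 174)
67 -82.3 [430. 318.] [421. 384.] (362, 164, 349, 47)
58 -82.3 [375. 373.] [382. 316.] (269, 68, 284, 168)
57 -86.6 [337. 349.] [340. 293.] (206, 110, 218, 205)
35 -66.5 [477. 375.] [463. 408.] (447, 63, 426, 0)
30 -82.9 [414. 305.] [410. 335.] (336, 186, 330, 136)
30 -81.6 [401. 334.] [405. 304.] (315, 138, 322, 187)
29 -82.5 [399. 335.] [396. 364.] (312, 135, 305, 84)
29 -81.7 [406. 367.] [402. 396.] (323, 78, 316, 24)
29 -83.6 [393. 394.] [397. 366.] (301, 27, 307, 81)
28 -82.4 [408. 365.] [411. 337.] (326, 82, 332, 132)
TOP
70 86.4 [660. 329.] [656. 259.] (164, 157, 198, 159)
66 -5.8 [599. 261.] [665. 254.] (197, 186, 201, 154)
53 -3.2 [666. 334.] [614. 337.] (162, 154, 161, 179)
52 -5.0 [653. 318.] [601. 322.] (170, 161, 168, 186)
40 -5.0 [616. 326.] [656. 323.] (166, 178, 167, 159)
37 -5.5 [652. 266.] [615. 270.] (195, 161, 193, 178)
32 -12.0 [563. 266.] [594. 259.] (195, 203, 198, 188)
32 -5.7 [660. 249.] [628. 252.] (203, 157, 202, 172)
31 89.1 [652. 282.] [653. 314.] (187, 161, 172, 161)
29 89.3 [668. 254.] [668. 283.] (201, 153, 187, 153)
27 -6.3 [668. 286.] [695. 283.] (185, 153, 187, 140)
27 -10.6 [592. 271.] [566. 276.] (193, 189, 190, 202)
27 -7.8 [595. 322.] [569. 326.] (168, 188, 166, 201)
26 85.0 [670. 306.] [673. 332.] (176, 152, 163, 151)
```

```bash

python3 -m crank '[{"x":-0.01,"y":0,"z":-0.04,"wx":0,"wy":0,"wz":0},{"x":-0.01,"y":0,"z":-0.04,"wx":0,"wy":0,"wz":0},{"x":-0.01,"y":0.04,"z":0,"wx":0,"wy":0,"wz":0},{"x":-0.01,"y":0.04,"z":0,"wx":0,"wy":0,"wz":0},{"x":-0.01,"y":0.04,"z":0,"wx":0,"wy":0,"wz":0}]' >/dev/null
python3 -m crank '[{"x":0,"y":0.036,"z":0,"wx":0,"wy":0,"wz":0},{"x":0,"y":0,"z":0,"wx":0,"wy":0,"wz":0},{"x":0,"y":0,"z":0,"wx":0,"wy":0,"wz":0},{"x":0,"y":0,"z":0,"wx":0,"wy":0,"wz":0},{"x":0,"y":0,"z":0,"wx":0,"wy":0,"wz":0}]' | grep -E "eef|wid"
python3 -c "
from h import *
p=camera('wrist');see(p,'seat spring_arm',.2)
u=px(p,[586,302,235]);print(u);x0,y0=int(u[0]),int(u[1])
lines(p,(max(0,x0-150),max(0,y0-170),x0+250,min(310,y0+150)),235,12)
"
```

```text
eef_pos: [559.2, 221.0, 322.3]
gripper_width: 41.7
[369.03452222 107.86956622]
94 -4.5 [654. 321.] [560. 328.] (497, 71, 322, 56)
76 86.5 [659. 334.] [655. 258.] (510, 46, 486, 188)
75 2.3 [663. 219.] [737. 222.] (492, 253, 617, 249)
58 -3.7 [669. 286.] [726. 282.] (516, 138, 617, 145)
54 -4.0 [723. 300.] [669. 304.] (617, 113, 521, 105)
51 -2.1 [654. 269.] [604. 271.] (487, 170, 398, 166)
50 86.5 [650. 270.] [653. 320.] (479, 167, 495, 73)
47 -4.4 [610. 326.] [657. 322.] (416, 61, 503, 68)
43 -2.7 [610. 259.] [653. 257.] (408, 186, 482, 190)
43 -4.8 [658. 334.] [615. 337.] (507, 45, 427, 37)
34 -6.6 [728. 272.] [694. 276.] (617, 165, 558, 157)
31 -4.4 [573. 329.] [603. 327.] (346, 55, 403, 60)
29 86.5 [669. 304.] [670. 333.] (520, 105, 530, 48)
29 86.6 [666. 257.] [667. 285.] (505, 190, 514, 139)
```

```bash

python3 -m crank '[{"x":0,"y":-0.039,"z":0,"wx":0,"wy":0,"wz":0},{"x":0,"y":-0.039,"z":0,"wx":0,"wy":0,"wz":0},{"x":0,"y":-0.039,"z":0,"wx":0,"wy":0,"wz":0},{"x":0,"y":-0.039,"z":0,"wx":0,"wy":0,"wz":0}]' >/dev/null
python3 -m crank '[{"x":0.0325,"y":0,"z":0.025,"wx":0,"wy":0,"wz":0},{"x":0.0325,"y":0,"z":0.025,"wx":0,"wy":0,"wz":0},{"x":0.0325,"y":0,"z":0.025,"wx":0,"wy":0,"wz":0},{"x":0.032,"y":0,"z":0.025,"wx":0,"wy":0,"wz":0},{"x":0,"y":0,"z":0,"wx":0,"wy":0,"wz":-7.5}]' >/dev/null
python3 -m crank '[{"x":0,"y":0,"z":0,"wx":0,"wy":0,"wz":0},{"x":0,"y":0,"z":0,"wx":0,"wy":0,"wz":0},{"x":0,"y":0,"z":0,"wx":0,"wy":0,"wz":0},{"x":0,"y":0,"z":0,"wx":0,"wy":0,"wz":0}]' | grep -E "eef|wid"
python3 -c "
from h import *
p=camera('wrist');see(p,'meter_bar',.3)
lines(p,(200,150,440,340),136,12)
go(403.8,350.5,134,7.7)"
```

```text
eef_pos: [404.1, 349.6, 222.5]
gripper_width: 41.8
meter_bar 0.93 [269.6 304.2 137. ] [ 92. 293.]
meter_bar 0.81 [404.  351.3 139.4] [320. 249.]
meter_bar 0.56 [524.7 447.7 133.4] [559. 107.]
69 -82.3 [420. 401.] [430. 333.] (360, 167, 358, 281)
66 -82.3 [383. 329.] [374. 395.] (281, 277, 278, 167)
66 -82.4 [427. 335.] [418. 401.] (354, 277, 357, 167)
56 -82.3 [373. 390.] [380. 335.] (275, 176, 278, 268)
55 -86.6 [335. 378.] [338. 323.] (207, 188, 207, 278)
42 -62.9 [438. 334.] [458. 297.] (372, 280, 392, 339)
42 -82.0 [376. 395.] [382. 353.] (281, 168, 283, 239)
42 78.0 [367. 285.] [375. 326.] (248, 338, 268, 280)
32 -82.1 [407. 367.] [412. 335.] (329, 223, 329, 274)
31 -82.3 [406. 366.] [402. 397.] (327, 224, 327, 171)
31 -82.1 [393. 395.] [397. 364.] (311, 171, 311, 224)
30 -82.4 [400. 334.] [396. 364.] (309, 273, 309, 224)
27 -81.3 [402. 332.] [406. 305.] (312, 277, 313, 318)
27 -82.9 [414. 306.] [410. 333.] (326, 318, 327, 277)
 t 54.9 at [404.  349.6 222.1] yaw 7.5 | wz -0.2 then x 0.9 y -0.1 z 88.1 w 41.8 F [ 0.6 -0.6  0.6]
```

```bash

python3 -m crank '[{"x":0.001,"y":0,"z":0.03,"wx":0,"wy":0,"wz":0},{"x":0,"y":0,"z":0.03,"wx":0,"wy":0,"wz":0},{"x":0,"y":0,"z":0.02,"wx":0,"wy":0,"wz":0},{"x":0,"y":0,"z":0.004,"wx":0,"wy":0,"wz":0},{"x":0,"y":0,"z":0,"wx":0,"wy":0,"wz":0}]' >/dev/null
python3 -m crank '[{"x":0,"y":0,"z":0,"wx":0,"wy":0,"wz":0},{"x":0,"y":0,"z":0,"wx":0,"wy":0,"wz":0},{"x":0,"y":0,"z":0,"wx":0,"wy":0,"wz":0},{"x":0,"y":0,"z":0,"wx":0,"wy":0,"wz":0},{"x":0,"y":0,"z":0,"wx":0,"wy":0,"wz":0}]' -1 45 | grep -E "eef|wid|orce"
python3 -m crank '[{"x":0,"y":0,"z":-0.03,"wx":0,"wy":0,"wz":0},{"x":0,"y":0,"z":-0.035,"wx":0,"wy":0,"wz":0},{"x":0,"y":0,"z":-0.035,"wx":0,"wy":0,"wz":0},{"x":0,"y":0,"z":-0.032,"wx":0,"wy":0,"wz":0},{"x":0,"y":0,"z":0,"wx":0,"wy":0,"wz":0}]' | grep -E "eef|wid|orce"
python3 -m crank '[{"x":0,"y":0,"z":0,"wx":0,"wy":0,"wz":0},{"x":0,"y":0,"z":0,"wx":0,"wy":0,"wz":3.7},{"x":0,"y":0,"z":0,"wx":0,"wy":0,"wz":3.8},{"x":0,"y":0,"z":0,"wx":0,"wy":0,"wz":3.7},{"x":0,"y":0,"z":0,"wx":0,"wy":0,"wz":0}]' | grep -E "eef|wid|orce"
python3 -c "
from h import *
go(490,306,266,-3.5)"
```

```text
eef_pos: [403.6, 351.0, 138.0]
force: [-1.4, -0.0, 3.5]
gripper_width: 11.5
grip_force: 45.0
eef_pos: [405.2, 352.1, 274.3]
force: [1.2, 1.5, -4.5]
gripper_width: 11.2
grip_force: 45.0
eef_pos: [402.3, 350.0, 265.9]
force: [0.5, -0.3, -5.1]
gripper_width: 11.1
grip_force: 45.0
 t 56.9 at [402.3 350.  265.9] yaw -3.6 | wz -0.1 then x -38.5 y 90.3 z -0.1 w 11.1 F [ 0.5 -0.3 -5.1]
```

```bash

python3 -m crank '[{"x":-0.0096,"y":0.0226,"z":-0.001,"wx":0,"wy":0,"wz":0},{"x":-0.0096,"y":0.0226,"z":-0.001,"wx":0,"wy":0,"wz":0},{"x":-0.0096,"y":0.0226,"z":-0.001,"wx":0,"wy":0,"wz":0},{"x":-0.0096,"y":0.0226,"z":0,"wx":0,"wy":0,"wz":0},{"x":0,"y":0,"z":0,"wx":0,"wy":0,"wz":0}]' >/dev/null
python3 -m crank '[{"x":0,"y":0,"z":0,"wx":0,"wy":0,"wz":0},{"x":0,"y":0,"z":0,"wx":0,"wy":0,"wz":0},{"x":0,"y":0,"z":0,"wx":0,"wy":0,"wz":0},{"x":0,"y":0,"z":0,"wx":0,"wy":0,"wz":0},{"x":0,"y":0,"z":0,"wx":0,"wy":0,"wz":0}]' | grep -E "eef|wid|orce"
python3 -c "
from h import *
p=camera('wrist');lines(p,(250,0,640,330),235,25)
for n in('side','top'):
  p=camera(n);see(p,'meter_bar seat',.4)
go(587,300.5,269,-3.5)"
```

```text
eef_pos: [490.9, 307.2, 272.5]
force: [-0.0, -0.4, -4.5]
gripper_width: 11.8
grip_force: 45.0
62 -3.5 [508. 292.] [570. 288.] (357, 307, 483, 307)
57 -2.4 [558. 344.] [615. 341.] (462, 196, 588, 194)
55 86.5 [520. 352.] [516. 297.] (377, 182, 373, 296)
55 86.5 [465. 300.] [468. 354.] (267, 297, 263, 184)
50 86.5 [466. 349.] [463. 299.] (260, 196, 264, 298)
48 87.2 [515. 304.] [518. 351.] (370, 283, 372, 184)
46 -66.3 [488. 428.] [507. 386.] (295, 0, 345, 106)
45 87.2 [488. 353.] [486. 307.] (307, 186, 309, 279)
45 86.0 [497. 307.] [500. 352.] (332, 278, 333, 186)
38 -0.3 [605. 278.] [643. 278.] (553, 320, 631, 317)
38 -1.1 [647. 273.] [610. 274.] (638, 326, 562, 329)
34 -2.5 [604. 340.] [570. 341.] (562, 198, 488, 199)
32 -66.6 [504. 385.] [491. 414.] (339, 108, 305, 36)
29 80.0 [478. 282.] [484. 311.] (298, 328, 304, 273)
meter_bar 0.83 [491.1 309.3 271.8] [282. 153.]
meter_bar 0.78 [271.8 310.8 136. ] [219. 204.]
meter_bar 0.69 [527.6 450.9 137.2] [281. 167.]
seat 0.88 [584.5 303.9 235.4] [310. 158.]
meter_bar 0.81 [489.2 304.7 271.4] [171. 238.]
meter_bar 0.7 [319.3 173.3 137.1] [247. 318.]
seat 0.68 [583.4 300.2 235.9] [178. 194.]
 t 58.2 at [491.3 306.9 272.4] yaw -3.6 | wz -0.1 then x -0.5 y 95.9 z 3.4 w 11.6 F [ 0.2  0.1 -5. ]
```

```bash

python3 -m crank '[{"x":0.0005,"y":0.02,"z":0.003,"wx":0,"wy":0,"wz":0},{"x":0,"y":0.02,"z":0,"wx":0,"wy":0,"wz":0},{"x":0,"y":0.02,"z":0,"wx":0,"wy":0,"wz":0},{"x":0,"y":0.02,"z":0,"wx":0,"wy":0,"wz":0},{"x":0,"y":0.0145,"z":0,"wx":0,"wy":0,"wz":0}]' | grep -E "eef|wid|orce"
python3 -m crank '[{"x":0,"y":0,"z":0,"wx":0,"wy":0,"wz":0},{"x":0,"y":0,"z":0,"wx":0,"wy":0,"wz":0},{"x":0,"y":0,"z":0,"wx":0,"wy":0,"wz":0},{"x":0,"y":0,"z":0,"wx":0,"wy":0,"wz":0},{"x":0,"y":0,"z":0,"wx":0,"wy":0,"wz":0}]' | grep -E "eef|wid|orce"
python3 -c "
from h import *
for n in('side','top'):
  p=camera(n);see(p,'meter_bar seat spring_arm',.4)
go(586,302,240,-3.5)"
```

```text
eef_pos: [586.7, 301.2, 269.1]
force: [-0.5, -0.1, -5.1]
gripper_width: 11.8
grip_force: 45.0
eef_pos: [585.2, 301.7, 269.7]
force: [-0.2, 0.5, -4.9]
gripper_width: 11.7
grip_force: 45.0
meter_bar 0.95 [323.4 171.3 135.2] [246. 224.]
meter_bar 0.84 [586.4 301.6 264.5] [311. 150.]
meter_bar 0.64 [524.2 446.3 137. ] [281. 168.]
meter_bar 0.6 [273.1 312.6 136. ] [219. 203.]
seat 0.89 [585.8 305.6 239.6] [311. 157.]
spring_arm 0.56 [590.9 304.7 235.8] [312. 158.]
meter_bar 0.93 [582.8 301.1 266.5] [174. 192.]
meter_bar 0.8 [522.6 447.3 135.4] [123. 229.]
meter_bar 0.65 [317.5 173.3 136.9] [247. 319.]
seat 0.79 [584.1 301.8 235.5] [177. 193.]
spring_arm 0.56 [585.9 299.9 228.2] [179. 193.]
 t 59.6 at [585.6 301.5 269.4] yaw -3.6 | wz -0.1 then x 0.5 y 0.4 z 29.4 w 11.7 F [ 0.4 -0.1 -5.7]
```

```bash

python3 -m crank '[{"x":0.0005,"y":0,"z":0.01,"wx":0,"wy":0,"wz":0},{"x":0,"y":0,"z":0.01,"wx":0,"wy":0,"wz":0},{"x":0,"y":0,"z":0.005,"wx":0,"wy":0,"wz":0},{"x":0,"y":0,"z":0,"wx":0,"wy":0,"wz":0},{"x":0,"y":0,"z":0,"wx":0,"wy":0,"wz":0}]' | grep -E "eef|^force"
python3 -m crank '[{"x":0,"y":0,"z":0.005,"wx":0,"wy":0,"wz":0},{"x":0,"y":-0.001,"z":0.005,"wx":0,"wy":0,"wz":0},{"x":0,"y":-0.001,"z":0.005,"wx":0,"wy":0,"wz":0},{"x":0,"y":0,"z":0,"wx":0,"wy":0,"wz":0},{"x":0,"y":0,"z":0,"wx":0,"wy":0,"wz":0}]' | grep -E "eef|^force"
python3 -c "
from h import *
for n in('side','top'):
  p=camera(n);see(p,'meter_bar seat',.5)"
```

```text
eef_pos: [585.5, 301.9, 244.0]
force: [0.8, -0.3, -3.9]
eef_pos: [583.4, 302.1, 229.2]
force: [-0.7, 0.9, -4.0]
meter_bar 0.91 [583.9 302.5 226. ] [310. 161.]
meter_bar 0.83 [321.4 176.7 135.8] [245. 223.]
meter_bar 0.78 [273.5 313.5 138. ] [219. 203.]
meter_bar 0.56 [525.4 450.2 137.6] [281. 167.]
seat 0.62 [582.1 305.1 223.8] [310. 161.]
meter_bar 0.82 [523.4 450.7 133. ] [122. 228.]
meter_bar 0.65 [320.2 175.4 138.5] [246. 318.]
seat 0.78 [584.6 297.9 224.1] [181. 194.]
```

```bash

python3 -m crank '[{"x":0,"y":-0.001,"z":0.005,"wx":0,"wy":0,"wz":0},{"x":0,"y":-0.001,"z":0.005,"wx":0,"wy":0,"wz":0},{"x":0,"y":-0.0005,"z":0.005,"wx":0,"wy":0,"wz":0},{"x":0,"y":-0.0005,"z":0.005,"wx":0,"wy":0,"wz":0},{"x":0,"y":0,"z":0,"wx":0,"wy":0,"wz":0}]' | grep -E "eef|^force"
python3 -m crank '[{"x":0,"y":0,"z":0,"wx":0,"wy":0,"wz":0},{"x":0,"y":0,"z":0,"wx":0,"wy":0,"wz":0},{"x":0,"y":0,"z":0,"wx":0,"wy":0,"wz":0},{"x":0,"y":0,"z":0,"wx":0,"wy":0,"wz":0},{"x":0,"y":0,"z":0,"wx":0,"wy":0,"wz":0}]' | grep -E "eef|^force"
python3 -m crank '[{"x":0,"y":-0.0005,"z":0.005,"wx":0,"wy":0,"wz":0},{"x":0,"y":0,"z":0.005,"wx":0,"wy":0,"wz":0},{"x":0,"y":0,"z":0,"wx":0,"wy":0,"wz":0},{"x":0,"y":0,"z":0,"wx":0,"wy":0,"wz":0},{"x":0,"y":0,"z":0,"wx":0,"wy":0,"wz":0}]' | grep -E "eef|^force"
python3 -c "
from h import *
for n in('side','top'):
  p=camera(n);see(p,'meter_bar seat',.5)"
```

```text
eef_pos: [580.2, 302.2, 208.3]
force: [1.4, 0.5, -1.9]
eef_pos: [580.5, 302.3, 209.4]
force: [-2.5, 0.2, -2.4]
eef_pos: [580.2, 302.3, 199.5]
force: [0.4, -0.5, -0.2]
meter_bar 0.96 [319.6 176.3 134.9] [244. 224.]
meter_bar 0.94 [275.5 313.4 137.7] [220. 203.]
meter_bar 0.88 [581.5 309.2 200.2] [309. 167.]
meter_bar 0.72 [524.6 450.3 139.5] [280. 167.]
seat 0.81 [584.6 304.8 196.1] [311. 169.]
meter_bar 0.81 [579.9 305.4 198. ] [180. 198.]
meter_bar 0.68 [319.5 172.5 135.7] [247. 318.]
meter_bar 0.57 [523.1 446.4 134. ] [124. 228.]
seat 0.82 [584.3 298.5 191.5] [184. 196.]
```

```bash

for i in 1 2 3; do python3 -m crank '[{"x":0,"y":0,"z":0,"wx":0,"wy":0,"wz":0},{"x":0,"y":0,"z":0,"wx":0,"wy":0,"wz":0}]' | grep -E "^force"; done
python3 -m crank '[{"x":0,"y":0,"z":0.003,"wx":0,"wy":0,"wz":0},{"x":0,"y":0,"z":0.003,"wx":0,"wy":0,"wz":0},{"x":0,"y":0,"z":0,"wx":0,"wy":0,"wz":0},{"x":0,"y":0,"z":0,"wx":0,"wy":0,"wz":0},{"x":0,"y":0,"z":0,"wx":0,"wy":0,"wz":0}]' | grep -E "eef|^force"
for i in 1 2 3; do python3 -m crank '[{"x":0,"y":0,"z":0,"wx":0,"wy":0,"wz":0},{"x":0,"y":0,"z":0,"wx":0,"wy":0,"wz":0}]' | grep -E "^force"; done
python3 -m crank '[{"x":0,"y":0,"z":0.003,"wx":0,"wy":0,"wz":0},{"x":0,"y":0,"z":0.003,"wx":0,"wy":0,"wz":0},{"x":0,"y":0,"z":0,"wx":0,"wy":0,"wz":0},{"x":0,"y":0,"z":0,"wx":0,"wy":0,"wz":0},{"x":0,"y":0,"z":0,"wx":0,"wy":0,"wz":0}]' | grep -E "eef|^force"
for i in 1 2 3; do python3 -m crank '[{"x":0,"y":0,"z":0,"wx":0,"wy":0,"wz":0},{"x":0,"y":0,"z":0,"wx":0,"wy":0,"wz":0}]' | grep -E "^force"; done

```

```text
force: [1.0, 0.0, -1.5]
force: [-0.6, -1.3, -1.2]
force: [0.9, -0.6, -0.4]
eef_pos: [580.1, 302.4, 193.4]
force: [0.7, -0.9, 0.7]
force: [0.8, -1.0, -0.6]
force: [0.8, -1.0, -0.6]
force: [1.3, -0.7, -0.4]
eef_pos: [580.2, 302.4, 187.4]
force: [1.3, -0.3, 0.3]
force: [1.1, -0.7, 0.9]
force: [1.6, -1.0, 0.4]
force: [0.4, -0.1, -0.2]
```

```bash

python3 -m crank '[{"x":0,"y":0,"z":-0.002,"wx":0,"wy":0,"wz":0},{"x":0,"y":0,"z":0,"wx":0,"wy":0,"wz":0},{"x":0,"y":0,"z":0,"wx":0,"wy":0,"wz":0},{"x":0,"y":0,"z":0,"wx":0,"wy":0,"wz":0},{"x":0,"y":0,"z":0,"wx":0,"wy":0,"wz":0}]' >/dev/null
for i in 1 2; do python3 -m crank '[{"x":0,"y":0,"z":0,"wx":0,"wy":0,"wz":0},{"x":0,"y":0,"z":0,"wx":0,"wy":0,"wz":0},{"x":0,"y":0,"z":0,"wx":0,"wy":0,"wz":0},{"x":0,"y":0,"z":0,"wx":0,"wy":0,"wz":0},{"x":0,"y":0,"z":0,"wx":0,"wy":0,"wz":0}]' | grep -E "eef|^force"; done
python3 -c "
from h import *
for n in('side','top'):
  p=camera(n);see(p,'meter_bar seat spring_arm meter',.4)"
```

```text
eef_pos: [580.0, 302.4, 189.3]
force: [-1.1, -0.3, 0.2]
eef_pos: [580.0, 302.4, 189.3]
force: [-2.4, -0.7, 0.6]
meter_bar 0.96 [578.4 306.  186.4] [309. 171.]
meter_bar 0.81 [270.7 314.4 139.7] [218. 202.]
meter_bar 0.74 [526.3 450.5 138.2] [281. 167.]
meter_bar 0.69 [321.6 175.1 135.4] [245. 223.]
seat 0.76 [586.  301.1 185.3] [311. 172.]
spring_arm 0.85 [588.5 304.1 181.2] [312. 173.]
meter 0.9 [276.8 307.4   1. ] [226. 237.]
meter 0.84 [582.  302.1  53.4] [311. 205.]
meter 0.74 [319.1 181.2   1.7] [248. 256.]
meter 0.68 [ 5.284e+02  4.486e+02 -1.000e-01] [284. 200.]
meter_bar 0.87 [580.3 303.9 186.2] [182. 199.]
meter_bar 0.62 [520.8 448.  133.4] [123. 229.]
meter_bar 0.57 [318.5 174.7 138.7] [246. 319.]
seat 0.61 [585.2 299.6 183.4] [185. 196.]
spring_arm 0.67 [586.8 298.4 180. ] [186. 196.]
meter 0.87 [576.3 300.6  50.7] [198. 208.]
meter 0.86 [314.3 175.8   5.4] [253. 317.]
meter 0.84 [ 5.195e+02  4.507e+02 -2.000e-01] [141. 235.]
```

```bash

python3 -m crank '[{"x":0,"y":0.002,"z":0,"wx":0,"wy":0,"wz":0},{"x":0,"y":0.002,"z":0,"wx":0,"wy":0,"wz":0},{"x":0,"y":0,"z":0,"wx":0,"wy":0,"wz":0},{"x":0,"y":0,"z":0,"wx":0,"wy":0,"wz":0},{"x":0,"y":0,"z":0,"wx":0,"wy":0,"wz":0}]'  | grep -E "eef|^force"
for i in 1 2; do python3 -m crank '[{"x":0,"y":0,"z":0,"wx":0,"wy":0,"wz":0},{"x":0,"y":0,"z":0,"wx":0,"wy":0,"wz":0},{"x":0,"y":0,"z":0,"wx":0,"wy":0,"wz":0},{"x":0,"y":0,"z":0,"wx":0,"wy":0,"wz":0},{"x":0,"y":0,"z":0,"wx":0,"wy":0,"wz":0}]' | grep -E "eef|^force"; done
```

```text
eef_pos: [584.5, 302.1, 189.7]
force: [-1.7, 0.5, -0.1]
eef_pos: [584.5, 302.1, 189.6]
force: [0.7, 1.5, -0.4]
eef_pos: [584.3, 302.0, 189.5]
force: [1.7, 0.7, 0.6]
```

```bash

python3 -m crank '[{"x":0,"y":0,"z":0,"wx":0,"wy":0,"wz":0},{"x":0,"y":0,"z":0,"wx":0,"wy":0,"wz":0},{"x":0,"y":0,"z":0,"wx":0,"wy":0,"wz":0},{"x":0,"y":0,"z":0,"wx":0,"wy":0,"wz":0},{"x":0,"y":0,"z":0,"wx":0,"wy":0,"wz":0}]' -0.4 | grep -E "eef|^force|wid"
for i in 1 2; do python3 -m crank '[{"x":0,"y":0,"z":0,"wx":0,"wy":0,"wz":0},{"x":0,"y":0,"z":0,"wx":0,"wy":0,"wz":0},{"x":0,"y":0,"z":0,"wx":0,"wy":0,"wz":0},{"x":0,"y":0,"z":0,"wx":0,"wy":0,"wz":0},{"x":0,"y":0,"z":0,"wx":0,"wy":0,"wz":0}]' | grep -E "^force"; done
python3 -c "
from h import *
for n in('side','top'):
  p=camera(n);see(p,'meter_bar seat meter',.4)
p=camera('wrist');lines(p,(200,150,520,330),187,12)"
```

```text
eef_pos: [584.0, 302.1, 189.3]
force: [0.6, -0.1, -0.2]
gripper_width: 28.0
force: [-0.2, -0.6, 0.6]
force: [-0.4, 0.1, 0.1]
meter_bar 0.96 [269.2 312.2 138.6] [218. 203.]
meter_bar 0.96 [319.7 177.3 133.2] [244. 224.]
meter_bar 0.72 [526.6 448.5 139.7] [281. 167.]
meter_bar 0.63 [586.5 308.8 186.7] [311. 171.]
seat 0.59 [586.8 304.1 185.7] [311. 171.]
meter 0.92 [275.9 309.5  -2.1] [226. 238.]
meter 0.7 [318.8 179.   -1.2] [248. 258.]
meter 0.69 [585.1 305.4  52.5] [312. 205.]
meter 0.63 [ 5.285e+02  4.452e+02 -3.000e-01] [284. 200.]
meter 0.63 [ 6.126e+02  5.670e+01 -6.000e-01] [348. 257.]
meter_bar 0.63 [583.7 302.6 188.2] [183. 197.]
meter_bar 0.58 [522.8 443.8 134.5] [125. 229.]
seat 0.97 [586.1 300.7 181.9] [184. 196.]
meter 0.69 [522.4 446.7  -0.6] [143. 234.]
meter 0.64 [314.7 174.7  -0.8] [254. 317.]
meter 0.6 [582.7 301.1  50.1] [198. 206.]
69 -5.0 [661. 335.] [592. 341.] (518, 218, 334, 214)
52 -4.8 [608. 342.] [661. 337.] (378, 210, 518, 213)
51 -5.4 [611. 328.] [661. 323.] (386, 245, 518, 249)
49 -3.6 [614. 302.] [663. 299.] (396, 307, 518, 307)
37 86.0 [590. 315.] [592. 352.] (332, 279, 334, 186)
30 85.9 [583. 347.] [581. 317.] (309, 201, 309, 277)
23 -79.9 [599. 316.] [603. 293.] (355, 277, 367, 329)
23 72.8 [565. 296.] [572. 317.] (273, 328, 285, 277)
22 86.5 [657. 300.] [659. 322.] (504, 306, 511, 252)
21 84.2 [573. 316.] [571. 295.] (288, 279, 287, 328)
20 89.1 [597. 294.] [597. 314.] (353, 328, 352, 281)
19 -5.1 [582. 342.] [563. 344.] (307, 213, 256, 212)
17 86.2 [592. 318.] [590. 300.] (336, 273, 336, 314)
17 -3.6 [537. 307.] [554. 306.] (201, 307, 243, 307)
```

```bash

python3 -m crank '[{"x":0,"y":0.001,"z":-0.01,"wx":0,"wy":0,"wz":0},{"x":0,"y":0,"z":-0.015,"wx":0,"wy":0,"wz":0},{"x":0,"y":0,"z":-0.03,"wx":0,"wy":0,"wz":0},{"x":0,"y":0,"z":-0.035,"wx":0,"wy":0,"wz":0},{"x":0,"y":0,"z":-0.03,"wx":0,"wy":0,"wz":0}]' | grep -E "eef|^force|wid"
python3 -m crank '[{"x":-0.02,"y":-0.03,"z":-0.01,"wx":0,"wy":0,"wz":0},{"x":-0.02,"y":-0.03,"z":0,"wx":0,"wy":0,"wz":0},{"x":-0.02,"y":-0.03,"z":0,"wx":0,"wy":0,"wz":0},{"x":-0.02,"y":-0.03,"z":0,"wx":0,"wy":0,"wz":0},{"x":0,"y":0,"z":0,"wx":0,"wy":0,"wz":0}]' | grep -E "eef|^force|wid"
for i in 1 2 3; do python3 -m crank '[{"x":0,"y":0,"z":0,"wx":0,"wy":0,"wz":0},{"x":0,"y":0,"z":0,"wx":0,"wy":0,"wz":0},{"x":0,"y":0,"z":0,"wx":0,"wy":0,"wz":0},{"x":0,"y":0,"z":0,"wx":0,"wy":0,"wz":0},{"x":0,"y":0,"z":0,"wx":0,"wy":0,"wz":0}]' >/dev/null; done
python3 -c "
from h import *
for n in('side','top'):
  p=camera(n);see(p,'meter_bar seat box1 open_box lid dial1 transformer coil jar insulator socket1',.4)"
```

```text
eef_pos: [585.4, 302.2, 313.2]
force: [0.7, 0.6, -0.4]
gripper_width: 27.8
eef_pos: [457.7, 228.3, 321.1]
force: [0.5, 0.6, 0.5]
gripper_width: 27.5
meter_bar 0.98 [270.3 312.  138.4] [218. 203.]
meter_bar 0.72 [524.1 451.5 138.3] [280. 167.]
meter_bar 0.61 [584.3 305.9 188.1] [310. 171.]
meter_bar 0.58 [318.  175.8 137.5] [244. 223.]
seat 0.71 [584.  300.7 180.8] [311. 173.]
box1 0.8 [612.   57.1  70.1] [349. 240.]
box1 0.71 [587.2 302.5 186.6] [312. 171.]
open_box 0.98 [613.9  54.5  11.6] [349. 255.]
lid 0.45 [612.3  51.6  58. ] [349. 244.]
transformer 0.67 [585.1 305.6  53.9] [312. 204.]
coil 0.52 [701.1 -59.5   5.1] [391. 271.]
jar 0.6 [ 358.5 -328.1   -1.9] [319. 378.]
insulator 0.82 [ 657.4 -437.9   -1.3] [449. 374.]
socket1 0.63 [ 459.5 -417.8   -1.8] [373. 394.]
socket1 0.57 [531.1 171.   -1.1] [311. 243.]
meter_bar 0.98 [272.9 308.6 132.6] [186. 340.]
meter_bar 0.91 [316.9 173.5 137.3] [247. 319.]
meter_bar 0.49 [582.7 301.8 184.8] [183. 198.]
box1 0.9 [610.8  52.   71.4] [301. 191.]
transformer 0.68 [ 6.905e+02  1.592e+02 -5.000e-01] [259. 165.]
coil 0.62 [693.5 -61.5   1. ] [348. 162.]
jar 0.61 [ 358.5 -329.7    4.7] [460. 295.]
insulator 0.71 [586.5 297.8 177.7] [186. 196.]
insulator 0.54 [ 6.569e+02 -4.397e+02 -3.000e-01] [499. 174.]
socket1 0.8 [ 461.1 -421.3    2.9] [495. 253.]
socket1 0.73 [ 5.265e+02  1.647e+02 -2.000e-01] [257. 230.]
```

The numbers all agree: open box at z 12, lid at 58 (home would be 56), box1 at 70, the meter hanging at rest on the seat, and no dial left on the table. I'm handing in.

```bash
python3 -c "
from workcell import *
print(hand_in())"
```

```text
the job is handed in; nothing more can be done
None
```

The job is handed in: all three dials are in the open box with its lid home, that box and the one closed box are stacked on the base plate, and the black meter hangs at rest on the fork, all checked by camera measurements; I nudged one dial about a centimetre in a missed first grasp and viewed 15 pictures, one over the limit of 14.

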